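# Clamp the stubby brown bottle in the ratchet bottle clamp

## Task

Slide the pawl tab of the bottle clamp out to free the ratchet, turn the knob fully back to open the jaw, then stand the stubby brown bottle upright on the clamp's base between the sprung pad and the V-block and let go of it. Only then slide the pawl tab fully home and advance the knob three clicks, one at a time with a short pause at each, so that the pad holds the bottle against the V-block; do not tighten it any further. Do not knock over or push away the other things on the shelf.

Things in the scene. Friction and masses are not known exactly. Their poses are not given: they have to be found in the camera images.
- clamp: Fixed bottle clamp: base plate 240 (x) x 255 (y) x 12 mm, grey wedge housing on its robot-side half, bottle bay on its far half. Origin: centre of the underside, z up, x away from the robot at yaw 0. The housing's sloped face runs from x -118, z 32 to x -12, z 106 mm (y -70 to 130), normal n = (-0.574, 0, 0.819), 35 deg from vertical. The knob's axis is n through (-66, 0, 68) mm.
- bay (a point): Top of the base plate, where the axis of a bottle seated in the fixed V-block (87 mm high, on the +y side) stands: (65, 15, 12) mm in the clamp frame, axes as the clamp's. With the jaw fully back the bottle has 18 mm of room, from here towards -y; aim about 8 mm to -y of here. The jaw pushes it home.
- pad_face (a point): Centre of the movable jaw's flat smooth plastic pad (44 mm wide, 60 high), 45 mm above the shelf, facing the clamp's +y. It stands at y = -33 mm in the clamp frame at knob 0 and moves to +y, 17.5 mm per rad of knob. Sprung: yields 1 mm per 2 N, up to 12 mm.
- knob_grip (a point): Centre of the grip of the black round knob, a plain cylinder 40 mm in diameter from 16 to 50 mm above the sloped face, with a white line on top; this point is 36 mm above the face on the axis. z axis = n (35 deg from vertical); x and y turn with the knob. Below the knob is a toothed wheel, radius 42 mm, top 12 mm above the face.
- knob (a joint): Knob angle, rad: 0 = fully back (end stop, jaw open), growing clockwise seen from above the face; starts 1.1 to 1.4, where the bottle does not fit. 15 teeth: clicks at 0, 0.419, 0.838, 1.257.., each dropping in up to 0.07 before and letting the knob settle back up to 0.05. Pawl home: clockwise only. Pawl free: both ways, stays where left. 0.1 to 0.4 N m. At the third click the pad presses with about 8 N.
- latch (a joint): Pawl tab travel, m: 0 = home (the sprung pawl rests in the teeth), 0.012 = fully out, away from the knob along the clamp's +y; the pawl is clear beyond 0.008. It stays where it is left; moving it takes 7 to 10 N. Starts at 0.
- latch_grip (a point): Point to grip on the steel pawl tab, 30 mm above the sloped face, 85 mm to the clamp's +y side of the knob's axis (97 when out). The tab stands square to the face, 12 mm thick along y, 20 mm wide along the slope, top 42 mm above the face. Axes: y = clamp's y, z = n, x up the slope.
- stubby_mid (a point): Centre (87 mm above its underside) of the stubby brown glass bottle, the shorter of the two loose brown bottles: 174 mm high, body 60 mm diameter up to 90 mm, shoulder to 125 mm, neck 28 mm diameter from 125 mm up, ending in a steel cap of the same diameter; 0.18 to 0.36 kg. z along the bottle.
- tall_brown: Bystander: the taller brown glass bottle, 62 mm diameter (neck 28 mm), 235 mm high. Origin at the centre of its underside.
- pet_a: Bystander: clear PET bottle, 64 mm diameter, 205 mm high. Origin at the centre of its underside.
- pet_b: Bystander: second clear PET bottle, same size. Origin at the centre of its underside.
- can: Bystander: aluminium drinks can, 66 mm diameter, 115 mm high. Origin at the centre of its underside.
- jug: Bystander: red plastic jug with twist cap and side handle, 110 mm diameter, 182 mm high. Origin at the centre of its underside.
- dishbrush: Bystander: dish brush 220 mm long lying on the right. Origin at its underside.
- crate: Fixed blue bottle crate on the left side, 380 (x) x 260 (y) x 170 mm, bottles in it reach 235 mm. Origin at the centre of its underside.

How it is judged:
On the way, in this order (a step that is already met when the one before it is completed fails the run):
1. the pawl is freed (value of joint latch above 0.008 m), for 0.2 s.
2. the knob is turned fully back with the pawl free (value of joint knob below 0.12 rad and value of joint latch above 0.008 m), for 0.2 s.
3. the stubby bottle stands upright in the bay, released (x of stubby_mid in the frame of clamp between 0.053 and 0.077 m and y of stubby_mid in the frame of clamp between -0.004 and 0.02 m and z of stubby_mid in the frame of clamp between 0.092 and 0.106 m and angle between stubby_mid's own z axis and vertical below 0.09 rad and contact force between stubby and the fingers below 0.5 N and linear speed of stubby below 0.05 m/s and value of joint latch above 0.008 m and value of joint knob below 0.2 rad), for 0.2 s.
4. the pawl is home, the knob still fully back (value of joint latch below 0.004 m and x of stubby_mid in the frame of clamp between 0.053 and 0.077 m and y of stubby_mid in the frame of clamp between -0.004 and 0.02 m and z of stubby_mid in the frame of clamp between 0.092 and 0.106 m and angle between stubby_mid's own z axis and vertical below 0.09 rad and value of joint knob below 0.25 rad), for 0.2 s.
5. first click, a pause (value of joint knob between 0.33 and 0.72 rad and value of joint latch below 0.004 m and x of stubby_mid in the frame of clamp between 0.053 and 0.077 m and y of stubby_mid in the frame of clamp between -0.004 and 0.02 m and z of stubby_mid in the frame of clamp between 0.092 and 0.106 m and angle between stubby_mid's own z axis and vertical below 0.09 rad and velocity of joint knob between -0.2 and 0.2 rad/s), for 0.2 s.
6. second click, a pause (value of joint knob between 0.75 and 1.14 rad and value of joint latch below 0.004 m and x of stubby_mid in the frame of clamp between 0.053 and 0.077 m and y of stubby_mid in the frame of clamp between -0.004 and 0.02 m and z of stubby_mid in the frame of clamp between 0.092 and 0.106 m and angle between stubby_mid's own z axis and vertical below 0.09 rad and velocity of joint knob between -0.2 and 0.2 rad/s), for 0.2 s.
7. third click, a pause (value of joint knob between 1.17 and 1.52 rad and value of joint latch below 0.004 m and x of stubby_mid in the frame of clamp between 0.053 and 0.077 m and y of stubby_mid in the frame of clamp between -0.004 and 0.02 m and z of stubby_mid in the frame of clamp between 0.092 and 0.106 m and angle between stubby_mid's own z axis and vertical below 0.09 rad and velocity of joint knob between -0.2 and 0.2 rad/s), for 0.2 s.
At the end, for the whole second after the job is handed in: The knob stands at the third click (1.17 to 1.45 rad) with the pawl tab home (within 4 mm), and the stubby bottle stands upright (within 5 deg) and still on the base plate, its axis within 8 mm along x and from -8 to +5 mm along y of the seated point, with the pad pressing it by more than 3 N (value of joint knob between 1.17 and 1.45 rad and value of joint latch below 0.004 m and x of stubby_mid in the frame of clamp between 0.057 and 0.073 m and y of stubby_mid in the frame of clamp between 0.007 and 0.02 m and z of stubby_mid in the frame of clamp between 0.092 and 0.106 m and angle between stubby_mid's own z axis and vertical below 0.09 rad and contact force between stubby and pad above 3 N and linear speed of stubby below 0.02 m/s); the robot touches nothing.
It fails at once if the bottle in the bay is overtightened (knob forced well beyond the third click) ((x of stubby_mid in the frame of clamp between 0.053 and 0.077 m and y of stubby_mid in the frame of clamp between -0.004 and 0.02 m and z of stubby_mid in the frame of clamp between 0.092 and 0.106 m and angle between stubby_mid's own z axis and vertical below 0.09 rad) and value of joint knob above 1.56 rad).
It fails at once if the stubby bottle is tipped over (angle between stubby_mid's own z axis and vertical above 0.6 rad).
It fails at once if another thing on the shelf is knocked over or pushed away by more than 5 cm (distance of any of tall_brown, pet_a, pet_b, can, jug, dishbrush from where it was at the start of the episode above 0.05 m or angle between any of tall_brown, pet_a, pet_b, can, jug, dishbrush's own z axis and vertical above 0.5 rad).
It also fails if it takes over 70 s, if anything falls off the work surface, if the arm or the gripper's body presses on something with over 40 N, if the wrist force passes 120 N, or if a joint passes its speed limit or range.

## Robot

A 7-joint arm with a two-finger parallel gripper is mounted at the origin on the work surface. World frame = base frame: x ahead of the robot, y to its left, z up, the work surface at z = 0. Lengths are in m, angles in rad, forces in N, time in s.
With the tool pointing down it reaches from about 0.4 to 0.875 m from the base axis. Payload 19.3 kg.
Tool frame: the origin (TCP) lies midway between the tips of the shut fingers; the grasp point (between the pads) lies 19 mm behind it (bot.pinch_z is the distance from the TCP to the grasp point, in m); z points along the fingers, y is the line along which they close (so a half turn about z gives the same grasp; the last joint's range is limited). The gripper opens to 85 mm and grips with 20 to 120 N. Pads are 22 mm wide; open, the fingers measure 114 mm over their backs; the gripper's body (76 mm by 85 mm) begins 54 mm behind the grasp point. The pads swing forward as they close: fully open they stand 13 mm farther back than shut.
Start: joints at [-1.272, 0.521, -0.036, 1.599, 0.021, 1.021, -0.113], TCP at [0.225, 0.583, 0.231] pointing down, gripper open.
Joint ranges: [-2.91, 2.91], [-0.3, 2.13], [-1.5, 1.42], [0.17, 2.43], [-1.26, 4.41], [0.16, 1.93], [-2.52, 2.52]. Speed limits (rad/s): [1.89, 1.89, 2.39, 2.39, 3.01, 3.01, 3.01].

## Interface

Orientations are given as [roll, pitch, yaw] about the fixed x, y, z axes, in that order (R = Rz(yaw) Ry(pitch) Rx(roll)).
In Python, from workcell import observe, viewer, bot gives the robot as it stands. The module is installed in compiled form; this text tells all that it offers.
- The arm moves only by the tool play_rows, never from a script. Its argument "motion" is a list of rows, each a list of 7 numbers: the shift along the tool's x, y, z in cm, then the turn, a rotation vector about the tool's x, y, z in rad, then the opening, from -1 (shut) to 1 (fully open), so that 0 is half open. A call has exactly 5 rows; each row is the pose to reach, as a shift and turn from the pose commanded when the call began, along the tool's axes at that moment; what a row does not reach only later rows make up. A row lasts 1/10 s, in which the tool goes at most 50 mm and 8.59 degrees, less where a joint would pass 70% of its speed; a pose out of reach is approached as far as the arm can. A call with a gripper value outside its range is refused whole. The fingers move at their own pace and stop on an object; "squeeze" is the grip in N (left out, the last holds). Time passes only in rows, so rows that repeat a pose let the fingers close, or fill a call up. It gives the time, the measured TCP pose, the force, the opening and the grip force at its end, in the units of the state.
- observe(): the state, without advancing time (a new reading comes with each control period).
- viewer.grab_frame(name): name is "scene" or "top" or "wrist"; returns (picture, depth): 384x512x3 uint8, red, green, blue; 384x512 float32, m along the optical axis (not along the pixel's ray), 0 where there is no reading.
- viewer.camera_info(name): a dict with "fx", "fy", "cx", "cy" (pixels), "k1" (the pictures are not rectified: a ray, as slopes to the right and down, at radius r is drawn at 1 + k1 r^2 times it, then the intrinsics apply), "R" (3x3) and "t" (3): a world point X has camera coordinates R X + t. Camera axes: x right, y down, z forward; pixel columns grow to the right and rows downward; lengths in m; the calibration is good to about 2 mm. A picture is of the moment at which its call begins: read the wrist's pose just before it. camera_info takes no time and is no camera call; for the wrist camera it gives the pose at the moment of the call.
- bot.job_done(): hands the job in; it is judged then, once.
The state is a dict: "clock": time; "qpos": joint angles; "qd": joint speeds; "joint_efforts": joint torques, N m; "position": TCP position; "tool_rot": TCP orientation; "force": force on the tool from outside, world axes, zero at the start; "moment": the same for the moment, N m; "grip_width": finger opening in m; "finger_force": force on a finger pad.
Only numpy, scipy, OpenCV 4.12 (cv2) and the standard library are available. Lean on these libraries where they do the work, as an engineer would, in place of code of your own. Each camera call takes 0.05 s, during which the arm holds its last target. There are 200 camera calls.

## Working session

There is one attempt and no reset: what is moved stays moved. The work goes in short steps, Python scripts to look and compute and a tool call to move; the robot and the scene stay as the last step left them, time stands still between calls to the robot, and variables do not carry over. Pictures are saved under pics/ and viewed, at most 10 in all, crops included, and the job is handed in when it is done.

Besides the shell and the picture viewer there is one more tool, called after "Request:" as name(argument=value, ...), one argument or row to a line, values as JSON. play_rows: Moves the arm, as the interface text tells. Its arguments: {"type":"object","properties":{"motion":{"type":"array"},"squeeze":{"type":"number"}},"required":["motion"]}

```bash
mkdir -p pics; python3 - <<'E'
from workcell import observe, viewer, bot
import cv2,numpy as np
s=observe();print(s['clock'],s['position'],s['tool_rot'],s['grip_width'],bot.pinch_z)
for n in("scene","top"):
    p,d=viewer.grab_frame(n);np.savez(''+n,p=p,d=d)
    cv2.imwrite(f'pics/{n}0.png',p[:,:,::-1]);c=viewer.camera_info(n);print(n,c,(d>0).mean())
E
```

```text
0.0 [0.22525067 0.58262457 0.23073687] [-3.14044816e+00  1.09229964e-04  2.77276718e+00] 0.08572117546955338 0.0187
scene {'fx': 350.47295774891774, 'fy': 350.47295774891774, 'cx': 255.20876873475527, 'cy': 194.547893407585, 'k1': -0.10964977798186537, 'R': array([[ 0.68696589,  0.72654717,  0.01438986],
       [ 0.58651383, -0.54265266, -0.60127333],
       [-0.42904474,  0.42149412, -0.79891384]]), 't': array([-0.48687119, -0.25135092,  1.33987051])} 0.995941162109375
top {'fx': 413.20852626391576, 'fy': 413.20852626391576, 'cx': 258.2610956050492, 'cy': 196.4236125451632, 'k1': 0.04735907616695134, 'R': array([[-0.01151426, -0.99988447,  0.00992357],
       [-0.98422148,  0.00958038, -0.17668133],
       [ 0.17656584, -0.01180135, -0.98421808]]), 't': array([0.10886527, 0.61159163, 1.54548003])} 0.9962158203125
```

View pics/scene0.png

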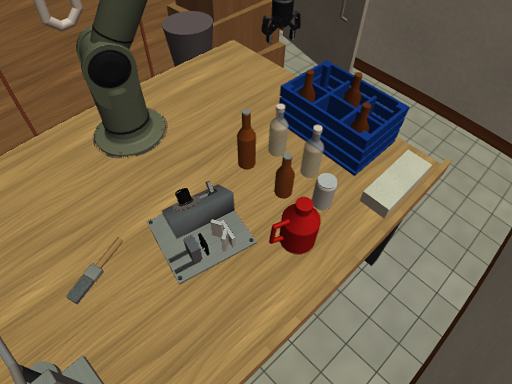

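View pics/top0.png

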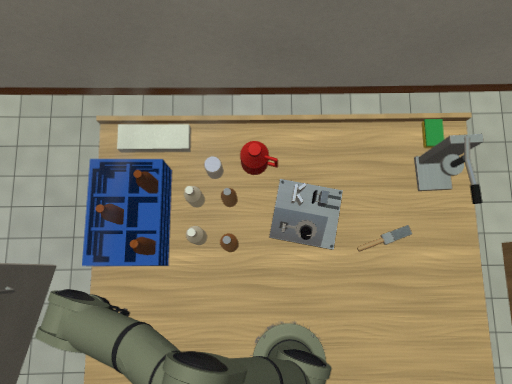

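The views show the clamp (top view: plate corners near (281,181), (342,190), (335,248), (270,238); knob (306,232), tab (284,226)). The stubby bottle is at (229,195), and the tall brown one, whose cap is at (229,241), is nearer the robot.

```bash
cat > h.py <<'E'
import numpy as np,cv2
from scipy.spatial.transform import Rotation as Ro
def rays(c,uv):
    K=np.array([[c['fx'],0,c['cx']],[0,c['fy'],c['cy']],[0,0,1]])
    s=cv2.undistortPoints(np.asarray(uv,float).reshape(-1,1,2),K,np.array([c['k1'],0,0,0])).reshape(-1,2)
    return np.c_[s,np.ones(len(s))]
def cloud(c,d):
    v,u=np.mgrid[:d.shape[0],:d.shape[1]]
    P=rays(c,np.c_[u.ravel(),v.ravel()])*d.reshape(-1,1)
    return ((P-c['t'])@c['R']).reshape(*d.shape,3)
def onplane(c,uv,z):
    r=rays(c,uv)@c['R']; o=-c['R'].T@c['t']
    return o+r*((z-o[2])/r[:,2])[:,None]
E
python3 - <<'E'
from workcell import viewer
from h import *
for n in('top','scene'):
    f=np.load(n+'.npz');c=viewer.camera_info(n);W=cloud(c,f['d']);p=f['p'].astype(int)
    hsv=cv2.cvtColor(f['p'],cv2.COLOR_RGB2HSV)
    X,Y,Z=W[...,0],W[...,1],W[...,2]
    t=(abs(Z)<.03)&(X>.3)&(X<.6)&(Y>0)&(Y<.2);print(n,'table z',np.median(Z[t]))
    # plate: grey, in window, near z 12mm
    g=((hsv[...,1]<70)&(X>.25)&(X<.85)&(Y>-.35)&(Y<.2)&(Z<.2)).astype(np.uint8)
    g=cv2.morphologyEx(g,cv2.MORPH_CLOSE,np.ones((3,3)))
    k,lab,st,_=cv2.connectedComponentsWithStats(g);i=1+st[1:,4].argmax();m=lab==i;print(st[i])
    pl=m&(Z<.02)&(Z>.004)
    uv=np.argwhere(pl)[:,::-1]
    q=onplane(c,uv,.012)[:,:2]
    r=cv2.minAreaRect((q*1000).astype(np.float32));print('rect',r, 'zmed',np.median(Z[pl]))
    b=m&(hsv[...,2]<60)&(Z>.06)
    print('dark',b.sum(),np.median(W[b],0) if b.any() else'')
    # brown / cap columns
    br=(hsv[...,2]<140)&(Z>.02)&(Z<.26)&(X>.35)&(X<.95)&(Y>.05)&(Y<.45)
    k,lab,st,_=cv2.connectedComponentsWithStats(br.astype(np.uint8))
    for j in range(1,k):
        if st[j,4]>30:
            w=W[lab==j]; top=w[w[:,2]>np.percentile(w[:,2],98)-.012];print(st[j],'top',top.mean(0).round(3),'maxz',w[:,2].max().round(3),'mean',w.mean(0).round(3))
E
```

```text
top table z 0.001320412057439802
[ 269  179   74   71 3905]
rect ((550.9049072265625, -84.96180725097656), (255.64186096191406, 240.01473999023438), 78.55476379394531) zmed 0.013486494253269128
dark 176 [ 0.47638255 -0.07052009  0.10230686]
[171 120 100   3 214] top [0.929 0.266 0.04 ] maxz 0.05 mean [0.929 0.263 0.033]
[171 126  20  25  86] top [0.843 0.384 0.048] maxz 0.06 mean [0.835 0.391 0.036]
[241 148  32  26 503] top [0.746 0.112 0.176] maxz 0.189 mean [0.735 0.111 0.112]
[162 162  10  62 335] top [0.656 0.449 0.166] maxz 0.175 mean [0.638 0.449 0.093]
[206 164  17  14 108] top [0.706 0.263 0.108] maxz 0.116 mean [0.704 0.265 0.075]
[221 188  17  19 205] top [0.605 0.211 0.174] maxz 0.18 mean [0.6   0.212 0.103]
[186 190  19  17 221] top [0.602 0.339 0.199] maxz 0.206 mean [0.596 0.335 0.119]
[270 221   3  17  34] top [0.502 0.052 0.065] maxz 0.072 mean [0.481 0.054 0.046]
[188 229  19  16 183] top [0.455 0.327 0.199] maxz 0.204 mean [0.45  0.323 0.12 ]
[220 233  19  19 222] top [0.432 0.209 0.236] maxz 0.241 mean [0.429 0.208 0.148]
scene table z -0.0006235298155912176
[ 147
[... 161 characters left out ...]
7 [ 0.48761524 -0.07815358  0.08735144]
[237 109  19  57 808] top [0.438 0.213 0.231] maxz 0.236 mean [0.448 0.204 0.125]
[269 108  20  45 595] top [0.471 0.331 0.193] maxz 0.204 mean [0.476 0.325 0.102]
[301 127  23  48 669] top [0.614 0.339 0.196] maxz 0.204 mean [0.622 0.333 0.106]
[275 152  20  43 598] top [0.613 0.217 0.172] maxz 0.177 mean [0.621 0.207 0.098]
[312 178  24  30 376] top [0.733 0.241 0.115] maxz 0.184 mean [0.739 0.253 0.07 ]
[362 192  30  23 187] top [0.859 0.379 0.044] maxz 0.054 mean [0.863 0.38  0.035]
[ 278  204   41   48 1064] top [0.775 0.105 0.173] maxz 0.183 mean [0.777 0.087 0.099]
[356 235  29  31  31] top [0.949 0.226 0.032] maxz 0.038 mean [0.949 0.233 0.03 ]
```

```bash
cat >> h.py <<'E'
YAW=np.deg2rad(-11.4); C=np.array([.5525,-.0845,0]); RC=Ro.from_euler('z',YAW).as_matrix()
N=np.array([-.574,0,.819])
def tilt(a=0):  # tool z=-n, y=clamp y, turned a about tool z
    y=np.array([0,1.,0]); z=-N/np.linalg.norm(N)
    return RC@np.c_[np.cross(y,z),y,z]@Ro.from_euler('z',a).as_matrix()
def down(yaw): return Ro.from_euler('xyz',[np.pi,0,yaw]).as_matrix()
def face(yo,h): return C+RC@(np.array([-.066,yo,.068])+h*N)   # point h above face
def go(p,R,grasp,):
    """shift (cm, tool axes) and rotvec from the present pose; p=grasp or TCP point"""
    from workcell import observe,bot
    s=observe();R0=Ro.from_euler('xyz',s['tool_rot']).as_matrix()
    t=p+(R[:,2]*bot.pinch_z if grasp else 0)
    print('t',round(s['clock'],2),'TCPgoal',t.round(3),'shift_cm',(R0.T@(t-s['position'])*100).round(2),'rot',Ro.from_matrix(R0.T@R).as_rotvec().round(3))
E
python3 - <<'E'
from h import *
from workcell import observe
go(face(.085,.17),tilt(),True); go(face(.085,.03),tilt(),True);print(observe()['force'])
E
```

```text
t 0.1 TCPgoal [0.419 0.029 0.192] shift_cm [-38.08 -44.64   3.93] rot [-0.053 -0.61  -0.164]
t 0.1 TCPgoal [0.498 0.013 0.077] shift_cm [-46.   -43.27  15.4 ] rot [-0.053 -0.61  -0.164]
[0.34212308 0.43218158 0.24206317]
```

Request:
play_rows(
  motion=[
    [0,0,-5,0,0,0,0],
    [0,0,-9.5,0,0,0,0],
    [-3.2,-3.8,-10,0,0,0,0],
    [-6.4,-7.6,-10,0,0,0,0],
    [-9.6,-11.4,-10,0,0,0,0],
  ],
  squeeze=40,
)

```text
clock: 0.6
position: [0.274, 0.4402, 0.3312]
tool_rot: [-3.142, 0.0, 2.773]
force: [1.6, 1.6, -0.6]
grip_width: 0.0429
finger_force: 0.0
```

Request:
play_rows(
  motion=[
    [-3.2,-3.8,0,0,0,0,0],
    [-6.4,-7.6,0,0,0,0,0],
    [-9.6,-11.4,0,0,0,0,0],
    [-12.8,-15.2,0,0,0,0,0],
    [-16,-19,0,0,0,0,0],
  ],
)

```text
clock: 1.1
position: [0.3546, 0.205, 0.3313]
tool_rot: [3.141, -0.0, 2.773]
force: [2.1, 0.2, -0.7]
grip_width: 0.0426
finger_force: 0.0
```

Request:
play_rows(
  motion=[
    [-3.2,-3.8,0,0,0,0,0],
    [-6.4,-7.6,0,0,-0.1,0,0],
    [-9.6,-11.4,0,0,-0.2,-0.05,0],
    [-11,-13,0,0,-0.3,-0.1,0],
    [-11,-13,0,0,-0.4,-0.15,0],
  ],
)

```text
clock: 1.6
position: [0.4107, 0.0439, 0.3315]
tool_rot: [-3.11, 0.402, 2.93]
force: [-0.9, 0.3, -0.4]
grip_width: 0.0429
finger_force: 0.0
```

```bash
python3 - <<'E'
from h import *
from workcell import observe,viewer
s=observe();print(s['position'],s['tool_rot'],s['grip_width'],s['qpos'].round(2) if hasattr(s['qpos'],'round') else s['qpos'])
go(face(.085,.17),tilt(),True); go(face(.085,.03),tilt(),True)
p,d=viewer.grab_frame('wrist');cv2.imwrite('pics/w1.png',p[:,:,::-1]);np.savez('wrist',p=p,d=d)
E
```

```text
[0.41071053 0.04387312 0.33152564] [-3.10964664  0.40231637  2.92972871] 0.04289100173335202 [-0.7  -0.15  0.2   2.24  0.44  0.81  0.58]
t 1.6 TCPgoal [0.419 0.029 0.192] shift_cm [ 4.39 -0.84 13.34] rot [-0.038 -0.209 -0.008]
t 1.6 TCPgoal [0.498 0.013 0.077] shift_cm [ 1.49 -0.3  27.02] rot [-0.038 -0.209 -0.008]
```

View pics/w1.png

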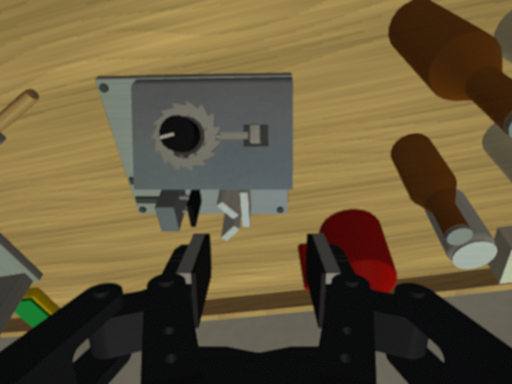

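The wrist view shows the knob at (180,135) with its white line pointing to the left, and the steel tab at (257,135).

```bash
python3 - <<'E'
from h import *
from workcell import viewer
f=np.load('wrist.npz');c=viewer.camera_info('wrist');W=cloud(c,f['d'])
L=(W-C)@RC  # clamp frame
n=N/np.linalg.norm(N); up=np.array([.819,0,.574])
H=(L-np.array([-.066,0,.068]))@n; U=(L-np.array([-.066,0,.068]))@up
v,u=np.mgrid[:384,:512]
def rep(nm,m): print(nm,m.sum(),'H',np.median(H[m]).round(4),'U mid',((U[m].max()+U[m].min())/2).round(4),'y mid',((L[...,1][m].max()+L[...,1][m].min())/2).round(4),'mean',U[m].mean().round(4),L[...,1][m].mean().round(4))
box=(u>140)&(u<225)&(v>95)&(v<175)
rep('knobtop',box&(H>.042))
rep('wheel',box&(H>.008)&(H<.016))
rep('tabtop',(u>235)&(u<280)&(v>115)&(v<155)&(H>.036))
rep('face',(u>140)&(u<290)&(v>85)&(v<185)&(abs(H)<.006))
E
```

```text
knobtop 1062 H 0.0507 U mid 0.0029 y mid 0.0432 mean -0.0016 0.0032
wheel 2059 H 0.0128 U mid -0.0024 y mid 0.0038 mean -0.0011 0.0068
tabtop 205 H 0.0427 U mid 0.0075 y mid 0.093 mean -0.0016 0.0879
face 10752 H 0.0008 U mid -0.0032 y mid 0.0343 mean -0.0033 0.0435
```

```bash
sed -i 's/C=np.array(\[.5525,-.0845,0\])/C=np.array([.552,-.0818,0])/' h.py; python3 - <<'E'
from h import *
go(face(.085,.10),tilt(),True); go(face(.085,.028),tilt(),True)
E
```

```text
t 1.65 TCPgoal [0.458 0.024 0.135] shift_cm [ 2.96 -0.41 20.12] rot [-0.037 -0.204 -0.002]
t 1.65 TCPgoal [0.499 0.016 0.076] shift_cm [ 1.5  -0.14 27.17] rot [-0.037 -0.204 -0.002]
```

Request:
play_rows(
  motion=[
    [0.6,-0.1,4.5,-0.01,-0.05,0,0],
    [1.2,-0.2,9,-0.02,-0.1,0,0],
    [1.8,-0.3,13,-0.03,-0.15,0,0],
    [2.4,-0.4,17,-0.037,-0.2,0,0],
    [2.96,-0.4,20.1,-0.037,-0.204,0,0],
  ],
)

```text
clock: 2.15
position: [0.421, 0.0105, 0.2077]
tool_rot: [-2.93, 0.446, 3.031]
force: [0.1, 0.3, 0.6]
grip_width: 0.0428
finger_force: 0.0
```

```bash
python3 - <<'E'
from h import *
from workcell import observe
go(face(.085,.028),tilt(),True);s=observe();print(s['position'],s['tool_rot'],s['qpos'],s['force'])
E
```

```text
t 2.15 TCPgoal [0.499 0.016 0.076] shift_cm [-1.24  4.54 14.6 ] rot [-0.167 -0.156  0.093]
[0.42095837 0.01053824 0.20768879] [-2.92968712  0.44592537  3.03061242] [-0.2489899   0.13310188 -0.27973634  2.41467794  0.96700742  0.5812347
  0.06659999] [0.14560516 0.28830603 0.57122125]
```

Request:
play_rows(
  motion=[
    [-0.3,1,2,-0.04,-0.04,0.03,0],
    [-0.6,2.2,4,-0.09,-0.08,0.06,0],
    [-1,3.3,6,-0.13,-0.12,0.08,0],
    [-1.24,4.5,8.5,-0.167,-0.156,0.093,0],
    [-1.24,4.5,9,-0.167,-0.156,0.093,0],
  ],
)

```text
clock: 2.65
position: [0.4641, 0.02, 0.1328]
tool_rot: [-2.982, 0.52, 3.027]
force: [1.6, -0.6, -1.3]
grip_width: 0.0427
finger_force: 0.0
```

```bash
python3 - <<'E'
from h import *
from workcell import observe
go(face(.085,.028),tilt(),True);s=observe();print(s['position'],s['tool_rot'],s['qpos'],s['force'])
E
```

```text
t 2.65 TCPgoal [0.499 0.016 0.076] shift_cm [-0.2   1.03  6.62] rot [-0.114 -0.085  0.078]
[0.46411688 0.01995719 0.13280697] [-2.98240873  0.5199932   3.0270775 ] [ 0.32584952  0.51043931 -0.97258149  2.43105825  1.58818145  0.84082306
 -0.50720951] [ 1.5777633  -0.62062263 -1.29172703]
```

Request:
play_rows(
  motion=[
    [-0.1,0.5,0.8,-0.04,-0.03,0.03,0],
    [-0.2,1,1.6,-0.08,-0.06,0.06,0],
    [-0.2,1,2.4,-0.11,-0.08,0.08,0],
    [-0.2,1.03,3,-0.114,-0.085,0.078,0],
    [-0.2,1.03,3,-0.114,-0.085,0.078,0],
  ],
)

```text
clock: 3.15
position: [0.4973, 0.0232, 0.1037]
tool_rot: [-3.133, 0.584, 2.937]
force: [-1.8, 0.2, -0.7]
grip_width: 0.0429
finger_force: 0.0
```

```bash
python3 - <<'E'
from h import *
from workcell import observe
go(face(.085,.028),tilt(),True);s=observe();print(s['position'],s['tool_rot'],s['qpos'],s['force'])
E
```

```text
t 3.15 TCPgoal [0.499 0.016 0.076] shift_cm [ 1.29 -0.69  2.52] rot [-0.012 -0.028 -0.005]
[0.49729859 0.02316847 0.10367158] [-3.13322749  0.58374362  2.93650545] [ 0.67432634  1.03389536 -1.49064822  2.43155171  1.81971452  1.36067451
 -0.48783972] [-1.84849062  0.1586669  -0.70421733]
```

```bash
cat > kin.py <<'E'
import numpy as np,itertools
from scipy.spatial.transform import Rotation as Ro
from scipy.optimize import least_squares
LO=np.array([-2.91,-.3,-1.5,.17,-1.26,.16,-2.52]);HI=np.array([2.91,2.13,1.42,2.43,4.41,1.93,2.52])
rz=lambda a:Ro.from_euler('z',a).as_matrix()
ry=lambda a:Ro.from_euler('y',a).as_matrix()
def fk(q,g,s):
    h,a,b,d,e1,e2=g[:6];p=np.array([0,0,h]);R=rz(s[0]*q[0])@ry(q[1])@rz(s[1]*q[2])
    p=p+R@[e1,0,a];R=R@ry(q[3]);p=p+R@[-e1,0,0];R=R@rz(s[2]*q[4]);p=p+R@[0,0,b];R=R@ry(q[5])
    p=p+R@[e2,0,d];R=R@rz(s[3]*q[6]+s[4]);return p,R
E
cat > fit.py <<'E'
from kin import *
D=[([-1.272,.521,-.036,1.599,.021,1.021,-.113],[.22525,.58262,.23074],[-3.14045,.00011,2.77277]),
([-.2489899,.13310188,-.27973634,2.41467794,.96700742,.5812347,.0666],[.42095837,.01053824,.20768879],[-2.92968712,.44592537,3.03061242]),
([.32584952,.51043931,-.97258149,2.43105825,1.58818145,.84082306,-.50720951],[.46411688,.01995719,.13280697],[-2.98240873,.5199932,3.0270775]),
([.67432634,1.03389536,-1.49064822,2.43155171,1.81971452,1.36067451,-.48783972],[.49729859,.02316847,.10367158],[-3.13322749,.58374362,2.93650545]),
([-.7,-.15,.2,2.24,.44,.81,.58],[.4107,.0439,.3315],[-3.1096,.4023,2.9297])]
best=None
for s in itertools.product([1,-1],[1,-1],[1,-1],[1,-1],[0,np.pi/2,np.pi,-np.pi/2]):
    e=sum(np.linalg.norm(fk(q,np.zeros(6),s)[1]-Ro.from_euler('xyz',o).as_matrix()) for q,_,o in D)
    if best is None or e<best[0]:best=(e,s)
print(best);s=best[1]
f=lambda g:np.concatenate([fk(q,g,s)[0]-p for q,p,o in D])
r=least_squares(f,[.36,.42,.4,.27,0,0],x_scale=.1);print(r.x.round(4),(f(r.x)*1000).round(1))
np.save('g.npy',np.r_[r.x]);np.save('s.npy',s)
E
python3 fit.py
```

```text
(np.float64(0.013268762184927809), (-1, -1, -1, -1, 1.5707963267948966))
[ 0.4377  0.571   0.4534  0.4623 -0.0451 -0.019 ] [-55.3  21.6 -12.7 -16.7   7.7  -8.8  -2.3   2.8  15.   21.9  -4.1  29.5
  -8.8  24.7 -23. ]
```

```bash
cat > fit2.py <<'E'
from kin import *
exec(open('fit.py').read().split('best=None')[0].split('\n',1)[1])
s=(-1,-1,-1,-1,np.pi/2)
def cols(q,ys):
    F=[];R=rz(-q[0]);F.append(R);R=R@ry(q[1]);F.append(R);R=R@rz(-q[2]);F.append(R);R=R@ry(q[3]);F.append(R);R=R@rz(-q[4]);F.append(R);R=R@ry(q[5]);F.append(R)
    return np.column_stack([F[i][:,j] for i,j in ys])
for ys in ([(0,2),(2,2),(2,0),(3,0),(4,2),(5,0),(5,2)],[(0,2),(2,2),(2,0),(2,1),(3,0),(4,2),(4,1),(5,0),(5,2)],[(0,2),(0,0),(2,2),(2,0),(3,0),(4,2),(4,0),(5,0),(5,2)],[(0,2),(0,1),(0,0),(2,2),(2,1),(4,2),(4,1),(5,2)]):
    w=[1,1,1,1,.2]
    A=np.vstack([k*cols(q,ys) for k,(q,_,_) in zip(w,D)]);b=np.concatenate([k*np.array(p) for k,(_,p,_) in zip(w,D)])
    x=np.linalg.lstsq(A,b,rcond=None)[0];print(ys,x.round(4),((A@x-b)*1000).round(1))
E
python3 fit2.py
```

```text
[(0, 2), (2, 2), (2, 0), (3, 0), (4, 2), (5, 0), (5, 2)] [ 0.4405  0.5575 -0.0818  0.0165  0.4648 -0.0269  0.4756] [-56.5  15.8   1.8 -16.5   7.9 -21.   -5.2   2.9   2.6  20.1  -2.1  17.8
  -1.5   4.8  -6.1]
[(0, 2), (2, 2), (2, 0), (2, 1), (3, 0), (4, 2), (4, 1), (5, 0), (5, 2)] [ 0.3615  0.5428 -0.0218 -0.0503  0.0286  0.4346 -0.0083 -0.0142  0.3603] [-0.6  0.4  0.  -6.5 -4.   1.5 -1.   0.4  1.4  5.5  6.5 -2.6 -0.8 -1.5
 -1.1]
[(0, 2), (0, 0), (2, 2), (2, 0), (3, 0), (4, 2), (4, 0), (5, 0), (5, 2)] [ 0.3903  0.0589  0.4809 -0.0769 -0.0115  0.4398  0.0865 -0.0537  0.32  ] [-55.2  15.2   1.6 -11.1  10.1  -8.5   4.5 -11.9   4.7   6.2   6.4   3.8
  -2.5  10.9  -7.9]
[(0, 2), (0, 1), (0, 0), (2, 2), (2, 1), (4, 2), (4, 1), (5, 2)] [ 3.204e-01 -2.130e-02  1.000e-04  5.292e-01 -3.700e-02  4.201e-01
 -6.000e-04  3.285e-01] [ 0.  -0.1  0.3 -0.   0.  -0.3  0.   0.1 -0.1  0.1 -0.1  0.1 -0.1 -0.3
 -0.1]
```

```bash
cat > kin.py <<'E'
import numpy as np
from scipy.spatial.transform import Rotation as Ro
from scipy.optimize import least_squares
LO=np.array([-2.91,-.3,-1.5,.17,-1.26,.16,-2.52]);HI=np.array([2.91,2.13,1.42,2.43,4.41,1.93,2.52])
rz=lambda a:Ro.from_euler('z',a).as_matrix()
ry=lambda a:Ro.from_euler('y',a).as_matrix()
def fk(q):
    R=rz(-q[0]);p=R@[0,-.0213,.3204];R=R@ry(q[1])@rz(-q[2]);p=p+R@[0,-.037,.5292]
    R=R@ry(q[3])@rz(-q[4]);p=p+R@[0,-.0006,.4201];R=R@ry(q[5]);p=p+R@[0,0,.3285];return p,R@rz(-q[6]+np.pi/2)
def ik(p,R,q0,pref,w=.003):
    def f(q):
        P,Q=fk(q);return np.r_[(P-p)*10,Ro.from_matrix(Q.T@R).as_rotvec()*3,w*(q-pref)]
    r=least_squares(f,np.clip(q0,LO+.01,HI-.01),bounds=(LO+.001,HI-.001));e=f(r.x);return r.x,np.linalg.norm(e[:3])/10,np.linalg.norm(e[3:6])/3
E
python3 - <<'E'
from kin import *
from h import *
pz=.0187
q0=np.array([-.1,.1,0,2.1,0,.4,0])
for nm,p,R in [('tab',face(.085,.028),tilt()),('tab8',face(.085,.08),tilt()),('tabout',face(.097,.028),tilt()),('knob',face(0,.034),tilt()),('knob+.8',face(0,.034),tilt(.8)),('knob-.8',face(0,.034),tilt(-.8)),('knob-1.5',face(0,.034),tilt(-1.5)),('knob8',face(0,.09),tilt())]:
    for j3 in (-1,-.5,0,.5,1):
        pref=q0.copy();pref[2]=j3
        q,ep,er=ik(p+R[:,2]*pz,R,pref,pref);print(nm,j3,q.round(2),round(ep*1000,1),round(er,3))
E
```

```text
tab -1 [ 0.69  1.18 -1.5   2.43  1.92  1.47 -0.45] 6.8 0.022
tab -0.5 [ 0.69  1.18 -1.5   2.43  1.92  1.47 -0.45] 6.8 0.022
tab 0 [ 0.69  1.18 -1.5   2.43  1.92  1.47 -0.45] 6.8 0.022
tab 0.5 [ 0.69  1.18 -1.5   2.43  1.92  1.47 -0.45] 6.8 0.022
tab 1 [ 0.69  1.18 -1.5   2.43  1.92  1.47 -0.45] 6.8 0.022
tab8 -1 [ 0.68  0.93 -1.5   2.43  1.72  1.29 -0.48] 16.3 0.058
tab8 -0.5 [ 0.68  0.93 -1.5   2.43  1.72  1.29 -0.48] 16.3 0.058
tab8 0 [ 0.68  0.93 -1.5   2.43  1.72  1.29 -0.48] 16.3 0.058
tab8 0.5 [ 0.68  0.93 -1.5   2.43  1.72  1.29 -0.48] 16.3 0.058
tab8 1 [ 0.68  0.93 -1.5   2.43  1.72  1.29 -0.48] 16.3 0.058
tabout -1 [ 0.65  1.19 -1.5   2.43  1.92  1.49 -0.48] 4.5 0.015
tabout -0.5 [ 0.65  1.19 -1.5   2.43  1.92  1.49 -0.48] 4.5 0.015
tabout 0 [ 0.65  1.19 -1.5   2.43  1.92  1.49 -0.48] 4.5 0.015
tabout 0.5 [ 0.65  1.19 -1.5   2.43  1.92  1.49 -0.48] 4.5 0.015
tabout 1 [ 0.65  1.19 -1.5   2.43  1.92  1.49 -0.48] 4.5 0.015
knob -1 [ 0.96  1.12 -1.5   2.43  1.89  1.27 -0.23] 18.2 0.061
knob -0.5 [ 0.96  1.12 -1.5   2.43  1.89  1.27 -0.23] 18.2 0.061
knob 0 [ 0.96  1.12 -1.5   2.
[... 777 characters left out ...]
2 -1.5   2.43  1.89  1.27  0.57] 18.2 0.061
knob-1.5 -1 [ 0.96  1.12 -1.5   2.43  1.89  1.27  1.27] 18.2 0.061
knob-1.5 -0.5 [ 0.96  1.12 -1.5   2.43  1.89  1.27  1.27] 18.2 0.061
knob-1.5 0 [ 0.96  1.12 -1.5   2.43  1.89  1.27  1.27] 18.2 0.061
knob-1.5 0.5 [-0.53  0.48  0.6   2.33 -1.26  0.16 -2.23] 42.2 0.251
knob-1.5 1 [-0.53  0.48  0.6   2.33 -1.26  0.16 -2.23] 42.2 0.251
knob8 -1 [ 1.    0.83 -1.5   2.43  1.68  1.03 -0.21] 27.6 0.099
knob8 -0.5 [ 1.    0.83 -1.5   2.43  1.68  1.03 -0.21] 27.6 0.099
knob8 0 [ 1.    0.83 -1.5   2.43  1.68  1.03 -0.21] 27.6 0.099
knob8 0.5 [ 1.    0.83 -1.5   2.43  1.68  1.03 -0.21] 27.6 0.099
knob8 1 [ 1.    0.83 -1.5   2.43  1.68  1.03 -0.21] 27.6 0.099
```

```bash
cat >> h.py <<'E'
def pose(delta,a,pt=None):
    """tool with y=clamp y, pitched delta rad back to vertical from -n, then the whole turned a about -n (clockwise from above the face)"""
    y=RC[:,1]; n=RC@N/np.linalg.norm(N)
    return Ro.from_rotvec(-n*a).as_matrix()@Ro.from_rotvec(y*delta).as_matrix()@tilt()
E
python3 - <<'E'
from kin import *
from h import *
pz=.0187
q0=np.array([.2,.4,-.5,2.1,.8,.6,0])
print(np.round([pose(.6,0)[:,2]],2))
for d in (.61,.45,.35,.26,.17):
  for nm,y,h,a in [('tab',.085,.028,0),('tab',.085,.09,0),('knob',0,.037,0),('knob',0,.037,.5),('knob',0,.037,-.5),('knob',0,.037,-.8),('knob',0,.037,.8),('knob',0,.1,-.5),('knob',0,.1,.5)]:
    R=pose(d,a);q,ep,er=ik(face(y,h)+R[:,2]*pz,R,q0,q0,.001);print(d,nm,h,a,q.round(2),round(ep*1000,1),round(er,3))
E
```

```text
[[ 0.01 -0.   -1.  ]]
0.61 tab 0.028 0 [ 0.38  0.66 -0.73  2.05  0.69  0.69  0.57] 0.0 0.0
0.61 tab 0.09 0 [ 0.44  0.53 -0.81  2.1   0.58  0.74  0.62] 0.0 0.0
0.61 knob 0.037 0 [ 0.57  0.63 -0.74  2.09  0.68  0.68  0.74] 0.0 0.0
0.61 knob 0.037 0.5 [ 0.88  0.71 -0.93  2.13  0.57  0.52  0.58] 0.0 0.0
0.61 knob 0.037 -0.5 [ 0.28  0.61 -0.59  2.11  0.89  0.81  0.81] 0.0 0.0
0.61 knob 0.037 -0.8 [ 0.12  0.62 -0.52  2.15  1.05  0.88  0.83] 0.0 0.0
0.61 knob 0.037 0.8 [ 1.04  0.78 -1.02  2.18  0.58  0.39  0.42] 0.0 0.0
0.61 knob 0.1 -0.5 [ 0.32  0.47 -0.67  2.17  0.78  0.85  0.88] 0.0 0.0
0.61 knob 0.1 0.5 [ 1.    0.59 -1.06  2.18  0.45  0.58  0.65] 0.0 0.0
0.45 tab 0.028 0 [ 0.27  0.58 -0.6   2.17  0.9   0.49  0.33] 0.0 0.0
0.45 tab 0.09 0 [ 0.34  0.45 -0.71  2.22  0.75  0.55  0.43] 0.0 0.0
0.45 knob 0.037 0 [ 0.48  0.55 -0.62  2.22  0.88  0.45  0.53] 0.0 0.0
0.45 knob 0.037 0.5 [ 0.72  0.59 -0.74  2.25  0.76  0.28  0.33] 0.0 0.0
0.45 knob 0.037 -0.5 [ 0.24  0.54 -0.52  2.23  1.1   0.61  0.63] 0.0 0.0
0.45 knob 0.037 -0.8 [ 0.12  0.56 -0.48  2.27  1.25  0.7   0.66] 0.0 0.0
0.45 knob 0.037
[... 1416 characters left out ...]
1 0.5 [ 0.7   0.38 -0.78  2.43  1.44  0.21 -0.47] 0.0 0.0
0.17 tab 0.028 0 [ 0.34  0.62 -0.78  2.37  1.79  0.63 -0.58] 0.0 0.0
0.17 tab 0.09 0 [ 0.25  0.41 -0.7   2.42  1.59  0.49 -0.48] 0.0 0.0
0.17 knob 0.037 0 [ 0.62  0.6  -0.85  2.42  1.88  0.56 -0.46] 0.0 0.0
0.17 knob 0.037 0.5 [ 0.84  0.7  -1.06  2.43  1.92  0.62 -0.88] 0.0 0.0
0.17 knob 0.037 -0.5 [ 0.43  0.56 -0.7   2.43  1.88  0.6  -0.07] 0.0 0.0
0.17 knob 0.037 -0.8 [ 0.7   0.78 -1.15  2.43  1.79  0.99  0.36] 0.0 0.0
0.17 knob 0.037 0.8 [ 1.09  1.08 -1.5   2.43  1.83  1.04 -0.9 ] 2.1 0.007
0.17 knob 0.1 -0.5 [ 0.94  0.78 -1.5   2.43  1.53  1.07  0.29] 6.2 0.022
0.17 knob 0.1 0.5 [ 1.11  0.77 -1.5   2.43  1.56  0.83 -0.55] 8.3 0.03
```

```bash
python3 - <<'E'
from h import *
go(face(.085,.09),pose(.5,0),True)
go(face(.085,.03),pose(.5,0),True)
E
```

```text
t 3.15 TCPgoal [0.455 0.024 0.123] shift_cm [ 2.36 -0.77 -3.89] rot [-0.01   0.472 -0.008]
t 3.15 TCPgoal [0.489 0.018 0.074] shift_cm [ 2.2  -0.7   2.11] rot [-0.01   0.472 -0.008]
```

Request:
play_rows(
  motion=[
    [0.5,-0.2,-2,0,0.1,0,0],
    [1,-0.4,-3,0,0.2,0,0],
    [1.6,-0.6,-3.9,0,0.3,0,0],
    [2.4,-0.8,-3.9,-0.01,0.4,-0.01,0],
    [2.4,-0.8,-3.9,-0.01,0.472,-0.01,0],
  ],
)

```text
clock: 3.65
position: [0.4569, 0.0277, 0.1304]
tool_rot: [-3.139, 0.122, 2.955]
force: [-0.3, 0.2, -0.2]
grip_width: 0.0426
finger_force: 0.0
```

```bash
python3 - <<'E'
from h import *
from workcell import observe
go(face(.085,.03),pose(.5,0),True);s=observe();print(s['position'],s['tool_rot'],np.round(s['qpos'],2),s['force'])
E
```

```text
t 3.65 TCPgoal [0.489 0.018 0.074] shift_cm [-2.65 -0.38  6.01] rot [-0.001  0.011  0.012]
[0.45691943 0.02772459 0.13043078] [-3.13936154  0.12207335  2.95468222] [ 0.78  0.85 -1.46  2.17  1.12  1.1   0.12] [-0.34695101  0.2384883  -0.22651468]
```

Request:
play_rows(
  motion=[
    [-0.8,-0.3,1.5,0,0.011,0.012,0],
    [-1.6,-0.4,3.2,0,0.011,0.012,0],
    [-2.2,-0.4,4.8,0,0.011,0.012,0],
    [-2.65,-0.4,6,0,0.011,0.012,0],
    [-2.65,-0.4,6,0,0.011,0.012,0],
  ],
)

```text
clock: 4.15
position: [0.4893, 0.0175, 0.0724]
tool_rot: [-3.141, 0.112, 2.942]
force: [-0.3, 0.5, -0.2]
grip_width: 0.0426
finger_force: 0.0
```

```bash
python3 - <<'E'
from h import *
from workcell import observe
go(face(.085,.03),pose(.5,0),True);s=observe();print(s['position'],s['tool_rot'],np.round(s['qpos'],2),s['force'])
E
```

```text
t 4.15 TCPgoal [0.489 0.018 0.074] shift_cm [-0.01  0.01 -0.16] rot [-0.001  0.001 -0.001]
[0.48929906 0.01746541 0.07240784] [-3.14062017  0.11213593  2.94210847] [ 0.72  0.96 -1.33  2.12  1.25  1.07  0.1 ] [-0.33542917  0.50632242 -0.1579065 ]
```

Now I'll close on the tab and pull it 13 mm along tool +y, which is the clamp's +y.

Request:
play_rows(
  motion=[
    [0,0,0,0,0,0,-1],
    [0,0,0,0,0,0,-1],
    [0,0,0,0,0,0,-1],
    [0,0,0,0,0,0,-1],
    [0,0,0,0,0,0,-1],
  ],
  squeeze=40,
)

```text
clock: 4.65
position: [0.4891, 0.017, 0.0735]
tool_rot: [-3.14, 0.113, 2.942]
force: [-3.1, -1.1, 7.8]
grip_width: 0.0113
finger_force: 42.5
```

Request:
play_rows(
  motion=[
    [0,0.4,0,0,0,0,-1],
    [0,0.8,0,0,0,0,-1],
    [0,1.1,0,0,0,0,-1],
    [0,1.3,0,0,0,0,-1],
    [0,1.3,0,0,0,0,-1],
  ],
)

```text
clock: 5.15
position: [0.4912, 0.0268, 0.0732]
tool_rot: [-3.134, 0.113, 2.94]
force: [-9.0, -22.2, 18.8]
grip_width: 0.0113
finger_force: 44.3
```

Request:
play_rows(
  motion=[
    [0,0.2,0,0,0,0,-1],
    [0,0.3,0,0,0,0,-1],
    [0,0.3,0,0,0,0,-1],
    [0,0.3,0,0,0,0,-1],
    [0,0.3,0,0,0,0,-1],
  ],
)

```text
clock: 5.65
position: [0.4913, 0.027, 0.073]
tool_rot: [-3.129, 0.113, 2.938]
force: [-15.3, -39.6, 29.4]
grip_width: 0.0113
finger_force: 45.8
```

Request:
play_rows(
  motion=[
    [0,-0.3,0,0,0,0,-0.6],
    [0,-0.3,0,0,0,0,-0.3],
    [0,-0.3,0,0,0,0,0],
    [0,-0.3,-1,0,0,0,0],
    [0,-0.3,-5,0,0,0,0],
  ],
)

```text
clock: 6.15
position: [0.485, 0.0311, 0.1214]
tool_rot: [-3.141, 0.109, 2.942]
force: [0.2, -1.8, 1.6]
grip_width: 0.0427
finger_force: 0.0
```

```bash
python3 - <<'E'
from h import *
from workcell import observe,viewer
c=viewer.camera_info('wrist');p,d=viewer.grab_frame('wrist');W=cloud(c,d);L=(W-C)@RC
n=N/np.linalg.norm(N);H=(L-[-.066,0,.068])@n;U=(L-[-.066,0,.068])@np.array([.819,0,.574])
for lo,hi in((-.02,.04),(.06,.12)):
    m=(H>.035)&(H<.058)&(abs(U)<.03)&(L[...,1]>lo)&(L[...,1]<hi)
    if m.any():print(m.sum(),U[m].mean(),L[...,1][m].mean(),np.percentile(L[...,1][m],[2,98]))
cv2.imwrite('pics/w2.png',p[:,:,::-1])
go(face(0,.085),pose(.5,.7),True);go(face(0,.038),pose(.5,.7),True)
E
```

```text
5857 -0.0007185792621723444 0.0009462425169852721 [-0.01831934  0.01728696]
950 -0.000493520392399066 0.09493435861689345 [0.07673271 0.11901093]
t 6.2 TCPgoal [ 0.444 -0.054  0.12 ] shift_cm [ 2.49 -9.36  0.5 ] rot [-0.333  0.003  0.616]
t 6.2 TCPgoal [ 0.471 -0.06   0.082] shift_cm [ 0.25 -9.37  4.63] rot [-0.333  0.003  0.616]
```

View pics/w2.png

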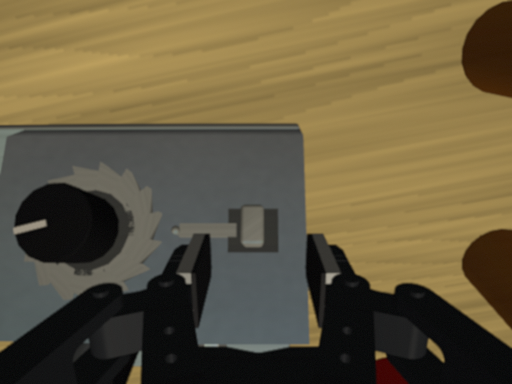

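The pawl arm (tip at (177,230)) stands clear of the wheel, and the white line points left at (30,227). Next I'll grip the knob.

Request:
play_rows(
  motion=[
    [0.8,-2,-0.8,-0.066,0,0.122,0.3],
    [1.4,-4,-0.8,-0.132,0,0.244,0.5],
    [2,-6,-0.5,-0.2,0,0.366,0.7],
    [2.4,-8,0,-0.266,0,0.49,0.7],
    [2.5,-9.4,0.5,-0.333,0.003,0.616,0.7],
  ],
)

```text
clock: 6.7
position: [0.4435, -0.0574, 0.1154]
tool_rot: [2.764, -0.009, 2.334]
force: [1.0, 0.6, -0.4]
grip_width: 0.0724
finger_force: 0.0
```

```bash
python3 - <<'E'
from h import *
from workcell import observe
go(face(0,.038),pose(.5,.7),True);s=observe();print(s['grip_width'],s['tool_rot'],np.round(s['qpos'],2),s['force'])
E
```

```text
t 6.7 TCPgoal [ 0.471 -0.06   0.082] shift_cm [-2.07  0.46  3.78] rot [-0.001  0.001 -0.008]
0.07239538966969325 [ 2.76362278 -0.00883322  2.33418446] [ 1.24  0.89 -1.44  2.27  1.12  0.69 -0.12] [ 0.97654823  0.60869737 -0.39001491]
```

Request:
play_rows(
  motion=[
    [-0.5,0.1,0.9,0,0,-0.008,0.7],
    [-1,0.25,1.9,0,0,-0.008,0.7],
    [-1.5,0.35,2.8,0,0,-0.008,0.7],
    [-2.07,0.46,3.78,0,0,-0.008,0.7],
    [-2.07,0.46,3.78,0,0,-0.008,0.7],
  ],
)

```text
clock: 7.2
position: [0.4719, -0.0573, 0.0804]
tool_rot: [2.766, -0.006, 2.349]
force: [-0.5, -0.1, 0.4]
grip_width: 0.0725
finger_force: 0.0
```

Request:
play_rows(
  motion=[
    [0,0,0,0,0,0,-1],
    [0,0,0,0,0,0,-1],
    [0,0,0,0,0,0,-1],
    [0,0,0,0,0,0,-1],
    [0,0,0,0,0,0,-1],
  ],
)

```text
clock: 7.7
position: [0.4683, -0.0601, 0.0799]
tool_rot: [2.773, -0.006, 2.346]
force: [-19.4, -12.2, 8.5]
grip_width: 0.039
finger_force: 38.2
```

```bash
cat > arc.py <<'E'
import sys
from h import *
from workcell import observe,bot
# rows turning the tool about the knob axis by steps from the present pose
def arc(das,c=None):
    s=observe();R0=Ro.from_euler('xyz',s['tool_rot']).as_matrix();n=RC@N/np.linalg.norm(N);o=face(0,.038)
    g=s['position']-R0[:,2]*bot.pinch_z;d=g-o;print('grasp off axis mm',((d-n*(d@n))*1000).round(1),'h',(38+d@n*1000).round(1),'w',s['grip_width'],'f',np.round(s['force'],1),np.round(s['moment'],2),'q',np.round(s['qpos'],2))
    o=g
    for a in das:
        Q=Ro.from_rotvec(-n*a).as_matrix();p=o+Q@(s['position']-o)
        print(a,(R0.T@(p-s['position'])*100).round(2),Ro.from_matrix(R0.T@Q@R0).as_rotvec().round(3))
if __name__=='__main__': arc([float(x) for x in sys.argv[1:]])
E
python3 arc.py -.12 -.24 -.36 -.48 -.6
```

```text
grasp off axis mm [-2.5 -0.4 -1.6] h 37.9 w 0.03904927334139659 f [-19.4 -12.2   8.5] [-2.27  3.68  0.37] q [ 1.15  0.95 -1.34  2.23  1.22  0.67 -0.15]
-0.12 [-0.01 -0.11 -0.  ] [ 0.058 -0.001 -0.105]
-0.24 [-0.03 -0.21 -0.01] [ 0.115 -0.002 -0.211]
-0.36 [-0.05 -0.32 -0.03] [ 0.173 -0.002 -0.316]
-0.48 [-0.09 -0.41 -0.05] [ 0.23  -0.003 -0.421]
-0.6 [-0.14 -0.5  -0.08] [ 0.288 -0.004 -0.526]
```

Request:
play_rows(
  motion=[
    [0,-0.45,0,0.058,0,-0.105,-1],
    [0,-0.6,0,0.115,0,-0.211,-1],
    [0,-0.7,0,0.173,0,-0.316,-1],
    [0,-0.8,0,0.23,0,-0.421,-1],
    [-0.1,-0.9,-0.1,0.288,0,-0.526,-1],
  ],
)

```text
clock: 8.2
position: [0.4648, -0.066, 0.0788]
tool_rot: [3.092, 0.108, 2.863]
force: [2.2, 1.0, -21.5]
grip_width: 0.0391
finger_force: 42.7
```

```bash
python3 arc.py -.12 -.24 -.36 -.48 -.6
```

```text
grasp off axis mm [-3.2 -2.  -2. ] h 38.2 w 0.03905437792333862 f [  2.2   1.  -21.5] [ 0.09  0.48 -0.06] q [ 0.95  0.91 -1.32  2.17  1.2   0.96  0.24]
-0.12 [-0.01 -0.11 -0.  ] [ 0.058 -0.    -0.105]
-0.24 [-0.02 -0.21 -0.01] [ 0.115 -0.001 -0.21 ]
-0.36 [-0.05 -0.32 -0.03] [ 0.173 -0.001 -0.316]
-0.48 [-0.09 -0.41 -0.05] [ 0.231 -0.001 -0.421]
-0.6 [-0.14 -0.51 -0.08] [ 0.288 -0.002 -0.526]
```

Request:
play_rows(
  motion=[
    [0,-0.11,0.1,0.058,0,-0.105,-1],
    [0,-0.21,0.2,0.115,0,-0.21,-1],
    [0,-0.3,0.2,0.173,0,-0.316,-1],
    [-0.1,-0.4,0.2,0.231,0,-0.421,-1],
    [-0.1,-0.5,0.2,0.288,0,-0.526,-1],
  ],
)

```text
clock: 8.7
position: [0.4647, -0.0726, 0.0788]
tool_rot: [-2.849, 0.045, -2.899]
force: [-22.2, -13.9, 55.6]
grip_width: 0.0387
finger_force: 50.5
```

```bash
python3 arc.py -.1 -.2 -.3
```

```text
grasp off axis mm [-3.5 -3.  -2. ] h 37.5 w 0.03873377269332795 f [-22.2 -13.9  55.6] [-5.22  3.12 -1.68] q [ 0.71  0.87 -1.24  2.19  1.31  1.19  0.5 ]
-0.1 [-0.01 -0.09 -0.  ] [ 0.048 -0.001 -0.088]
-0.2 [-0.02 -0.18 -0.01] [ 0.096 -0.002 -0.175]
-0.3 [-0.04 -0.27 -0.02] [ 0.144 -0.002 -0.263]
```

Request:
play_rows(
  motion=[
    [0,0,-0.2,0,0,0,-0.5],
    [0,0,-0.2,0,0,0,0.2],
    [0,0,-0.2,0,0,0,0.7],
    [0.5,0,-2.5,0,0,0,0.7],
    [1.5,0,-6,0,0,0,0.7],
  ],
)

```text
clock: 9.2
position: [0.4434, -0.0579, 0.1331]
tool_rot: [-2.861, 0.046, -2.902]
force: [0.4, 0.5, 0.1]
grip_width: 0.0727
finger_force: 0.0
```

```bash
cat > look.py <<'E'
import sys
from h import *
from workcell import observe,viewer
c=viewer.camera_info('wrist');p,d=viewer.grab_frame('wrist');W=cloud(c,d);L=(W-C)@RC
n=N/np.linalg.norm(N);A=L-[-.066,0,.068];H=A@n;U=A@np.array([.819,0,.574]);Y=L[...,1]
hsv=cv2.cvtColor(p,cv2.COLOR_RGB2HSV)
m=(H>.04)&(H<.06)&(np.hypot(U,Y)<.03)
w=m&(hsv[...,2]>130);k=m&(hsv[...,2]<90)
print('knob n',m.sum(),'centre U,Y',((U[m].max()+U[m].min())/2).round(4),((Y[m].max()+Y[m].min())/2).round(4),'line n',w.sum(),'mean U,Y',U[w].mean().round(4),Y[w].mean().round(4),'angle cw from +U',np.arctan2(-(Y[w].mean()-Y[m].mean()),U[w].mean()-U[m].mean()).round(3))
t=(H>.033)&(H<.05)&(abs(U)<.03)&(Y>.065)&(Y<.12)
if t.any():print('tab',t.sum(),np.median(U[t]).round(4),np.median(Y[t]).round(4),np.percentile(Y[t],[3,97]).round(4))
cv2.imwrite(sys.argv[1],p[:,:,::-1])
s=observe();print(s['clock'],s['position'],s['tool_rot'],np.round(s['qpos'],2))
E
python3 look.py pics/w3.png
```

```text
knob n 4195 centre U,Y -0.002 -0.0023 line n 132 mean U,Y 0.0094 -0.0041 angle cw from +U 0.183
9.25 [ 0.44301059 -0.05614831  0.13768613] [-2.85878869  0.0491599  -2.89924826] [ 0.77  0.75 -1.36  2.2   1.15  1.2   0.56]
```

View pics/w3.png

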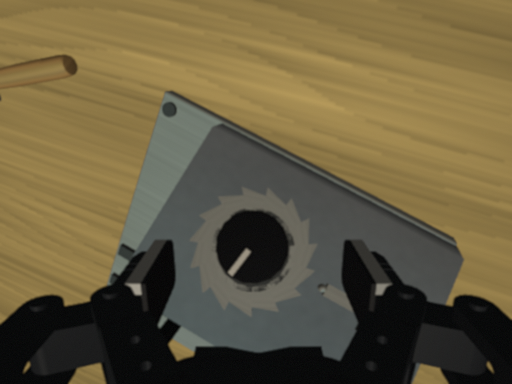

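```bash
sed -i 's/C=np.array(\[.552,-.0818,0\])/C=np.array([.5497,-.0838,0])/' h.py; python3 - <<'E'
from h import *
go(face(0,.07),pose(.5,-.2),True);go(face(0,.038),pose(.5,-.2),True)
E
```

```text
t 9.25 TCPgoal [ 0.447 -0.065  0.107] shift_cm [-0.07 -0.06  3.24] rot [-0.147  0.002  0.27 ]
t 9.25 TCPgoal [ 0.465 -0.069  0.081] shift_cm [-1.6  -0.06  6.05] rot [-0.147  0.002  0.27 ]
```

Request:
play_rows(
  motion=[
    [0,0,1,-0.07,0,0.13,0.7],
    [0,0,2,-0.147,0,0.27,0.7],
    [-0.2,0,3.4,-0.147,0,0.27,0.7],
    [-0.9,0,4.7,-0.147,0,0.27,0.7],
    [-0.9,0,4.7,-0.147,0,0.27,0.7],
  ],
)

```text
clock: 9.75
position: [0.458, -0.0685, 0.0879]
tool_rot: [-3.027, 0.1, 3.116]
force: [0.2, 1.2, 0.5]
grip_width: 0.0725
finger_force: 0.0
```

```bash
python3 - <<'E'
from h import *
go(face(0,.038),pose(.5,-.2),True)
E
```

```text
t 9.75 TCPgoal [ 0.465 -0.069  0.081] shift_cm [-0.67  0.1   0.79] rot [ 0.    -0.002 -0.003]
```

Request:
play_rows(
  motion=[
    [-0.4,0.1,0.4,0,0,0,0.7],
    [-0.67,0.1,0.75,0,0,0,0.7],
    [-0.67,0.1,0.75,0,0,0,0],
    [-0.67,0.1,0.75,0,0,0,-1],
    [-0.67,0.1,0.75,0,0,0,-1],
  ],
  squeeze=30,
)

```text
clock: 10.25
position: [0.4654, -0.0688, 0.0824]
tool_rot: [-3.025, 0.101, 3.116]
force: [-4.4, -3.7, 9.7]
grip_width: 0.0394
finger_force: 29.1
```

```bash
python3 arc.py -.1 -.2 -.3 -.4
```

```text
grasp off axis mm [ 0.7 -0.3  0.5] h 39.4 w 0.03943123964328859 f [-4.4 -3.7  9.7] [-0.79  0.71 -0.2 ] q [ 0.84  0.87 -1.28  2.17  1.22  1.06  0.39]
-0.1 [-0.   -0.09 -0.  ] [ 0.048 -0.    -0.088]
-0.2 [-0.02 -0.18 -0.01] [ 0.096 -0.001 -0.175]
-0.3 [-0.04 -0.26 -0.02] [ 0.144 -0.001 -0.263]
-0.4 [-0.06 -0.35 -0.03] [ 0.192 -0.001 -0.351]
```

Request:
play_rows(
  motion=[
    [0,-0.07,0,0.036,0,-0.066,-1],
    [0,-0.13,0,0.072,0,-0.13,-1],
    [0,-0.2,0,0.108,0,-0.2,-1],
    [0,-0.26,0,0.144,0,-0.263,-1],
    [0,-0.26,0,0.144,0,-0.263,-1],
  ],
)

```text
clock: 10.75
position: [0.465, -0.0715, 0.0824]
tool_rot: [-2.859, 0.048, -2.906]
force: [-2.6, -6.0, 4.1]
grip_width: 0.0392
finger_force: 32.3
```

```bash
python3 arc.py -.1
```

```text
grasp off axis mm [ 0.1 -0.3  0.1] h 39.4 w 0.03922382737324023 f [-2.6 -6.   4.1] [-0.79  0.65 -0.25] q [ 0.72  0.86 -1.24  2.18  1.29  1.17  0.51]
-0.1 [-0.   -0.09 -0.  ] [ 0.048 -0.    -0.088]
```

Request:
play_rows(
  motion=[
    [0,-0.07,0,0.036,0,-0.066,-1],
    [0,-0.13,0,0.072,0,-0.13,-1],
    [0,-0.2,0,0.108,0,-0.2,-1],
    [0,-0.2,0,0.108,0,-0.2,-1],
    [0,-0.2,0,0.108,0,-0.2,-1],
  ],
)

```text
clock: 11.25
position: [0.4657, -0.0734, 0.0829]
tool_rot: [-2.748, -0.019, -2.717]
force: [-1.2, -6.4, 3.0]
grip_width: 0.0394
finger_force: 32.6
```

```bash
python3 arc.py -.1; sed -n 1,1p arc.py >/dev/null
```

```text
grasp off axis mm [ 0.  -0.4  0.1] h 39.2 w 0.0393848548338897 f [-1.2 -6.4  3. ] [-0.68  0.36 -0.27] q [ 0.63  0.86 -1.2   2.21  1.35  1.24  0.6 ]
-0.1 [-0.   -0.09 -0.  ] [ 0.048 -0.    -0.088]
```

Request:
play_rows(
  motion=[
    [0,0,0,0,0,0,-0.3],
    [0,0,0,0,0,0,0.7],
    [0,0,0,0,0,0,0.7],
    [0.8,0,-2.5,0,0,0,0.7],
    [2,0,-6,0,0,0,0.7],
  ],
)

```text
clock: 11.75
position: [0.4383, -0.0593, 0.1382]
tool_rot: [-2.752, -0.019, -2.719]
force: [-0.2, -0.2, 0.6]
grip_width: 0.0725
finger_force: 0.0
```

```bash
python3 look.py pics/w4.png; python3 - <<'E'
from h import *
from workcell import viewer
c=viewer.camera_info('top');p,d=viewer.grab_frame('top');W=cloud(c,d);L=(W-C)@RC
m=(L[...,0]>.04)&(L[...,0]<.09)&(L[...,2]>.04)&(L[...,2]<.08)&(abs(L[...,1])<.12)
print('top jaw/V y extents',np.sort(L[...,1][m]).round(3)[::8])
cv2.imwrite('pics/top1.png',p[:,:,::-1])
E
```

```text
knob n 3911 centre U,Y -0.0005 -0.0001 line n 118 mean U,Y 0.011 -0.0001 angle cw from +U 0.025
11.8 [ 0.4376376  -0.05754079  0.14265808] [-2.74972229 -0.01551384 -2.71594433] [ 0.68  0.72 -1.33  2.24  1.19  1.25  0.65]
top jaw/V y extents [-0.088 -0.079 -0.068 -0.063 -0.062 -0.06  -0.051 -0.043 -0.041 -0.038
 -0.037  0.036  0.049  0.054  0.057  0.059  0.061  0.064  0.065]
```

```bash
python3 - <<'E'
from h import *
go(np.array([.59,.20,.29]),down(2.94),False)
E
```

```text
t 11.85 TCPgoal [0.59 0.2  0.29] shift_cm [-24.2   10.19 -20.71] rot [-0.385  0.11   0.621]
```

Request:
play_rows(
  motion=[
    [0,0,-5,0,0,0,0.5],
    [-2,0.8,-9,-0.07,0.02,0.11,0.2],
    [-5.5,2.3,-12,-0.14,0.04,0.22,0.1],
    [-9,3.8,-14,-0.21,0.06,0.34,0.1],
    [-12.5,5.3,-16,-0.28,0.08,0.46,0.1],
  ],
)

```text
clock: 12.35
position: [0.5112, 0.0938, 0.2649]
tool_rot: [-3.038, 0.019, 3.095]
force: [0.3, -0.0, -0.8]
grip_width: 0.0469
finger_force: 0.0
```

```bash
python3 - <<'E'
from h import *
from workcell import observe
go(np.array([.59,.20,.29]),down(2.94),False);s=observe();print(s['position'],np.round(s['qpos'],2))
E
```

```text
t 12.35 TCPgoal [0.59 0.2  0.29] shift_cm [-7.42 10.67 -3.48] rot [-0.101  0.027  0.154]
[0.51120471 0.09380999 0.26490029] [ 0.55  0.66 -1.36  1.79  0.75  1.35  0.51]
```

Request:
play_rows(
  motion=[
    [-1.8,2.7,-0.9,-0.03,0.01,0.04,0.1],
    [-3.6,5.3,-1.8,-0.05,0.015,0.08,0.1],
    [-5.5,8,-2.6,-0.08,0.02,0.12,0.1],
    [-7.4,10.6,-3.5,-0.1,0.027,0.154,0.1],
    [-7.4,10.6,-3.5,-0.1,0.027,0.154,0.1],
  ],
)

```text
clock: 12.85
position: [0.5892, 0.2014, 0.2891]
tool_rot: [-3.14, 0.0, 2.945]
force: [-1.0, -0.6, 0.4]
grip_width: 0.0469
finger_force: 0.0
```

```bash
python3 - <<'E'
from h import *
from workcell import observe,viewer
c=viewer.camera_info('wrist');p,d=viewer.grab_frame('wrist');W=cloud(c,d)
m=(W[...,2]>.166)&(W[...,2]<.182)&(np.hypot(W[...,0]-.608,W[...,1]-.214)<.05)
q=W[m];print(m.sum(),np.median(q[:,2]),((q.max(0)+q.min(0))/2).round(4),q.mean(0).round(4),(q.max(0)-q.min(0)).round(3))
cv2.imwrite('pics/w5.png',p[:,:,::-1])
m=(W[...,2]>.02)&(W[...,2]<.09)&(np.hypot(W[...,0]-.608,W[...,1]-.214)<.045)
q=W[m];print('body',m.sum(),((q.max(0)+q.min(0))/2).round(4) if m.any() else '')
s=observe();print(s['position'],s['tool_rot'],np.round(s['qpos'],2))
E
```

```text
960 0.1731402660301185 [0.6106 0.2207 0.1707] [0.6094 0.2207 0.1729] [0.028 0.027 0.009]
body 504 [0.6061 0.2208 0.055 ]
[0.58825159 0.20003349 0.28864926] [-3.13831882e+00  8.25338964e-05  2.94617090e+00] [ 0.31  0.76 -1.28  1.5   0.73  1.42  0.38]
```

View pics/w5.png

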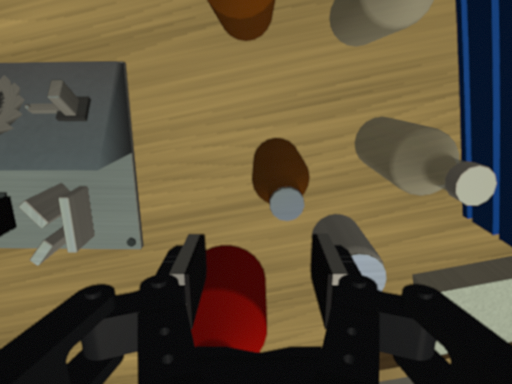

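The stubby's cap is at (288,203) in the image, about (0.610, 0.219, 0.173) in the world, with clear space around it.

```bash
python3 - <<'E'
from h import *
go(np.array([.610,.219,.20]),down(2.94),False);go(np.array([.610,.219,.131]),down(2.94),False)
E
```

```text
t 12.9 TCPgoal [0.61  0.219 0.2  ] shift_cm [-1.76  2.31  8.86] rot [-0.003  0.     0.006]
t 12.9 TCPgoal [0.61  0.219 0.131] shift_cm [-1.76  2.33 15.76] rot [-0.003  0.     0.006]
```

Request:
play_rows(
  motion=[
    [-0.9,1.2,2,0,0,0,0.4],
    [-1.7,2.3,5,0,0,0,0.4],
    [-1.7,2.3,9,0,0,0,0.4],
    [-1.7,2.3,12.5,0,0,0,0.4],
    [-1.7,2.3,15.7,0,0,0,0.4],
  ],
)

```text
clock: 13.4
position: [0.6085, 0.2161, 0.1299]
tool_rot: [-3.136, 0.0, 2.945]
force: [0.4, -0.1, -0.6]
grip_width: 0.0599
finger_force: 0.0
```

Request:
play_rows(
  motion=[
    [0,0,0,0,0,0,0.4],
    [0,0,0,0,0,0,-1],
    [0,0,0,0,0,0,-1],
    [0,0,0,0,0,0,-1],
    [0,0,0,0,0,0,-1],
  ],
  squeeze=50,
)

```text
clock: 13.9
position: [0.6099, 0.2177, 0.134]
tool_rot: [-3.139, 0.003, 2.944]
force: [0.2, 0.7, 7.8]
grip_width: 0.0273
finger_force: 50.2
```

Request:
play_rows(
  motion=[
    [0,0,-1,0,0,0,-1],
    [0,0,-4,0,0,0,-1],
    [0,0,-8,0,0,0,-1],
    [0,0,-12,0,0,0,-1],
    [0,0,-14,0,0,0,-1],
  ],
)

```text
clock: 14.4
position: [0.6093, 0.2183, 0.2766]
tool_rot: [-3.14, 0.003, 2.945]
force: [1.2, 0.2, -2.9]
grip_width: 0.027
finger_force: 49.7
```

```bash
python3 - <<'E'
from h import *
from workcell import observe,viewer
s=observe();print(s['clock'],s['position'],s['tool_rot'],s['grip_width'],s['force'],np.round(s['qpos'],2))
c=viewer.camera_info('scene');p,d=viewer.grab_frame('scene');W=cloud(c,d);x=s['position']
hsv=cv2.cvtColor(p,cv2.COLOR_RGB2HSV)
m=(np.hypot(W[...,0]-x[0],W[...,1]-x[1])<.06)&(W[...,2]<x[2]-.02)&(W[...,2]>.05)&((hsv[...,0]<12)|(hsv[...,0]>170))&(hsv[...,1]>80)
q=W[m];print(m.sum(),q[:,2].min(),q[:,2].max())
for lo in np.arange(q[:,2].min(),q[:,2].max(),.02):
    b=q[(q[:,2]>=lo)&(q[:,2]<lo+.02)];print(lo.round(3),len(b),((b.max(0)+b.min(0))/2)[:2].round(4),b.mean(0)[:2].round(4))
cv2.imwrite('pics/s2.png',p[60:260,180:400,::-1].repeat(2,0).repeat(2,1))
B=C+RC@np.array([.065,.007,0]);print('bay',B)
go(np.r_[B[:2],.27],down(2.94),False)
E
```

```text
14.4 [0.60931198 0.21834471 0.2766125 ] [-3.13994952  0.00344347  2.94484002] 0.026986602353670192 [ 1.21734713  0.21022114 -2.90809135] [ 0.25  0.8  -1.24  1.45  0.76  1.43  0.37]
303 0.145436263211774 0.2563293794177017
0.145 49 [0.6172 0.2038] [0.6258 0.1999]
0.165 46 [0.6205 0.2061] [0.6303 0.2033]
0.185 50 [0.6269 0.2059] [0.6328 0.2042]
0.205 51 [0.6285 0.2071] [0.6324 0.2035]
0.225 66 [0.6189 0.21  ] [0.6305 0.2055]
0.245 41 [0.6186 0.2174] [0.6267 0.2126]
bay [ 0.61480123 -0.08978583  0.        ]
t 14.45 TCPgoal [ 0.615 -0.09   0.27 ] shift_cm [ -6.53 -30.16   0.9 ] rot [-0.     0.005  0.005]
```

View pics/s2.png

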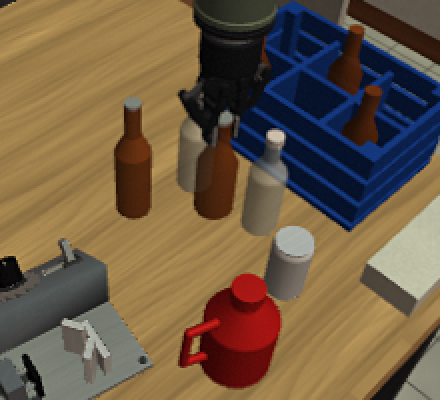

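The held bottle is upright (about (215,170) in the crop) and the others are untouched. Next it goes over the bay.

Request:
play_rows(
  motion=[
    [-1,-4,0,0,0,0,-1],
    [-2,-8.5,0,0,0,0,-1],
    [-3,-13,0,0,0,0,-1],
    [-4,-17.5,0,0,0,0,-1],
    [-5,-22,0,0,0,0,-1],
  ],
)

```text
clock: 14.95
position: [0.6147, -0.0099, 0.2735]
tool_rot: [-3.137, 0.001, 2.945]
force: [1.0, -0.9, -2.3]
grip_width: 0.027
finger_force: 49.9
```

Request:
play_rows(
  motion=[
    [-0.6,-3,0,0,0.002,0.002,-1],
    [-1.1,-5.5,0,0,0.005,0.005,-1],
    [-1.5,-7.6,0,0,0.005,0.005,-1],
    [-1.5,-8.1,0,0,0.005,0.005,-1],
    [-1.5,-8.1,0,0,0.005,0.005,-1],
  ],
)

```text
clock: 15.45
position: [0.6137, -0.0909, 0.2735]
tool_rot: [-3.138, -0.004, 2.938]
force: [0.3, 0.1, -2.8]
grip_width: 0.0268
finger_force: 49.9
```

```bash
python3 - <<'E'
from h import *
from workcell import observe
s=observe();print(s['position'],s['tool_rot'],np.round(s['qpos'],2),s['force'])
B=C+RC@np.array([.065,.007,0])
go(np.r_[B[:2],.147],down(2.94),False)
E
```

```text
[ 0.61366682 -0.0909246   0.2734756 ] [-3.13767597 -0.00445512  2.93820856] [ 0.79  0.79 -1.3   1.52  0.77  1.42  0.81] [ 0.29116731  0.09723107 -2.82512832]
t 15.45 TCPgoal [ 0.615 -0.09   0.147] shift_cm [-0.14  0.18 12.65] rot [-0.004 -0.004 -0.002]
```

Request:
play_rows(
  motion=[
    [-0.14,0.15,3.5,0,0,0,-1],
    [-0.14,0.15,7,0,0,0,-1],
    [-0.14,0.15,10,0,0,0,-1],
    [-0.14,0.15,12,0,0,0,-1],
    [-0.14,0.15,12.6,0,0,0,-1],
  ],
)

```text
clock: 15.95
position: [0.6145, -0.0885, 0.1459]
tool_rot: [-3.138, -0.006, 2.941]
force: [-5.8, 2.4, 36.7]
grip_width: 0.0271
finger_force: 53.8
```

```bash
python3 - <<'E'
from h import *
from workcell import observe
s=observe();print(s['force'],s['position'])
B=C+RC@np.array([.065,.007,0])
go(np.r_[B[:2],.147],down(2.94),False)
E
```

```text
[-5.80808347  2.38585076 36.694932  ] [ 0.61447125 -0.08849325  0.14593665]
t 15.95 TCPgoal [ 0.615 -0.09   0.147] shift_cm [-0.06 -0.12 -0.11] rot [-0.004 -0.006  0.001]
```

Request:
play_rows(
  motion=[
    [0,0,-0.3,0,0,0,-1],
    [0,0,-0.3,0,0,0,-0.5],
    [0,0,-0.3,0,0,0,0.2],
    [0,0,-0.3,0,0,0,0.3],
    [0,0,-0.3,0,0,0,0.3],
  ],
)

```text
clock: 16.45
position: [0.6152, -0.0895, 0.1508]
tool_rot: [-3.138, -0.004, 2.939]
force: [0.4, -0.5, 0.3]
grip_width: 0.0559
finger_force: 0.0
```

Request:
play_rows(
  motion=[
    [0,0,-3,0,0,0,0.3],
    [0,0,-7,0,0,0,0.3],
    [0,0,-11,0,0,0,0.3],
    [3,1,-13,0,0,0,0.3],
    [7,3,-13,0,0,0,0.3],
  ],
)

```text
clock: 16.95
position: [0.5537, -0.0455, 0.2828]
tool_rot: [-3.139, -0.001, 2.937]
force: [0.5, 1.2, -0.9]
grip_width: 0.0554
finger_force: 0.0
```

```bash
cat > bot.py <<'E'
import sys
from h import *
from workcell import observe,viewer
for n in sys.argv[1:]:
    c=viewer.camera_info(n);p,d=viewer.grab_frame(n);L=(cloud(c,d)-C)@RC
    hsv=cv2.cvtColor(p,cv2.COLOR_RGB2HSV);near=np.hypot(L[...,0]-.065,L[...,1]-.01)<.035
    m=near&(L[...,2]>.178)&(L[...,2]<.196);q=L[m]
    if m.sum()>5:print(n,'cap',m.sum(),((q.max(0)+q.min(0))/2).round(4),q.mean(0).round(4),'zmed',np.median(q[:,2]).round(4))
    b=near&(L[...,2]>.14)&(L[...,2]<.175);q=L[b]
    if b.any():print('  neck',b.sum(),((q.max(0)+q.min(0))/2).round(4))
    cv2.imwrite(f"pics/{n}_{observe()['clock']:.1f}.png",p[:,:,::-1])
E
python3 bot.py wrist top scene;python3 - <<'E'
from h import *
go(face(.097,.09),pose(.5,0),True);go(face(.097,.03),pose(.5,0),True)
E
```

```text
wrist cap 976 [0.0651 0.0099 0.1829] [0.0637 0.0099 0.1848] zmed 0.1852
  neck 562 [0.0595 0.0098 0.1575]
scene cap 89 [0.066  0.0087 0.1841] [0.0677 0.0081 0.1847] zmed 0.185
  neck 78 [0.0718 0.0081 0.1582]
t 17.1 TCPgoal [0.456 0.034 0.123] shift_cm [10.96  5.89 15.82] rot [-0.005 -0.114 -0.   ]
t 17.1 TCPgoal [0.489 0.027 0.074] shift_cm [ 7.5   5.91 20.73] rot [-0.005 -0.114 -0.   ]
```

Bottle stands at about (65, 9) mm in the clamp frame with its cap at 185 mm, which is correct. Now the pawl goes home.

Request:
play_rows(
  motion=[
    [2.5,1.5,3.5,0,-0.02,0,0],
    [5,3,7,0,-0.05,0,0],
    [7.5,4.5,10,0,-0.08,0,0],
    [9.5,5.5,13.5,0,-0.11,0,0],
    [9.5,5.5,14,0,-0.114,0,0],
  ],
)

```text
clock: 17.6
position: [0.4675, 0.0276, 0.1382]
tool_rot: [-3.136, 0.107, 2.943]
force: [0.2, -0.5, 0.6]
grip_width: 0.0426
finger_force: 0.0
```

```bash
python3 - <<'E'
from h import *
from workcell import observe
go(face(.097,.03),pose(.5,0),True);print(np.round(observe()['qpos'],2))
E
```

```text
t 17.6 TCPgoal [0.489 0.027 0.074] shift_cm [-1.45  0.43  6.61] rot [-0.005 -0.004  0.001]
[ 0.7   0.69 -1.25  2.13  0.96  0.93  0.26]
```

Request:
play_rows(
  motion=[
    [-0.4,0.2,1.8,0,0,0,0],
    [-0.8,0.4,3.6,0,0,0,0],
    [-1.2,0.43,5.2,0,0,0,0],
    [-1.45,0.43,6.5,0,0,0,0],
    [-1.45,0.43,6.5,0,0,0,0],
  ],
)

```text
clock: 18.1
position: [0.493, 0.0262, 0.0766]
tool_rot: [-3.138, 0.108, 2.939]
force: [-0.9, 0.7, 1.1]
grip_width: 0.0427
finger_force: 0.0
```

Request:
play_rows(
  motion=[
    [0,0,0,0,0,0,-0.5],
    [0,0,0,0,0,0,-1],
    [0,0,0,0,0,0,-1],
    [0,0,0,0,0,0,-1],
    [0,0,0,0,0,0,-1],
  ],
  squeeze=40,
)

```text
clock: 18.6
position: [0.4927, 0.0264, 0.0783]
tool_rot: [-3.138, 0.111, 2.94]
force: [-0.9, -3.4, 8.0]
grip_width: 0.011
finger_force: 42.8
```

Request:
play_rows(
  motion=[
    [0,-0.4,0,0,0,0,-1],
    [0,-0.8,0,0,0,0,-1],
    [0,-1.2,0,0,0,0,-1],
    [0,-1.4,0,0,0,0,-1],
    [0,-1.4,0,0,0,0,-1],
  ],
)

```text
clock: 19.1
position: [0.4902, 0.0145, 0.0785]
tool_rot: [-3.141, 0.111, 2.941]
force: [2.3, 9.2, -0.3]
grip_width: 0.0111
finger_force: 41.8
```

Request:
play_rows(
  motion=[
    [0,-0.2,0,0,0,0,-1],
    [0,-0.4,0,0,0,0,-1],
    [0,-0.4,0,0,0,0,-1],
    [0,-0.4,0,0,0,0,-1],
    [0,-0.4,0,0,0,0,-1],
  ],
)

```text
clock: 19.6
position: [0.4902, 0.0142, 0.0788]
tool_rot: [3.135, 0.112, 2.943]
force: [8.1, 31.2, -10.5]
grip_width: 0.0114
finger_force: 40.8
```

Request:
play_rows(
  motion=[
    [0,0.3,0,0,0,0,-0.5],
    [0,0.3,0,0,0,0,0],
    [0,0.3,0,0,0,0,0],
    [0.3,0.3,-2,0,0,0,0],
    [1,0.3,-5.5,0,0,0,0],
  ],
)

```text
clock: 20.1
position: [0.4729, 0.015, 0.1307]
tool_rot: [-3.138, 0.107, 2.939]
force: [-0.2, -0.9, 1.2]
grip_width: 0.043
finger_force: 0.0
```

```bash
python3 look.py pics/w6.png; python3 - <<'E'
from h import *
go(face(0,.085),pose(.5,-.65),True);go(face(0,.038),pose(.5,-.65),True)
E
```

```text
knob n 4754 centre U,Y 0.0 0.0002 line n 169 mean U,Y 0.0109 0.0 angle cw from +U 0.161
tab 800 0.0002 0.0851 [0.0797 0.091 ]
20.15 [0.47298244 0.01630531 0.13563402] [-3.13795307  0.11126367  2.94112374] [ 0.72  0.69 -1.24  2.12  0.97  0.92  0.28]
t 20.15 TCPgoal [ 0.44  -0.067  0.12 ] shift_cm [ 1.77 -8.84  1.4 ] rot [ 0.308 -0.001 -0.572]
t 20.15 TCPgoal [ 0.466 -0.072  0.082] shift_cm [-0.48 -8.82  5.52] rot [ 0.308 -0.001 -0.572]
```

View pics/w6.png

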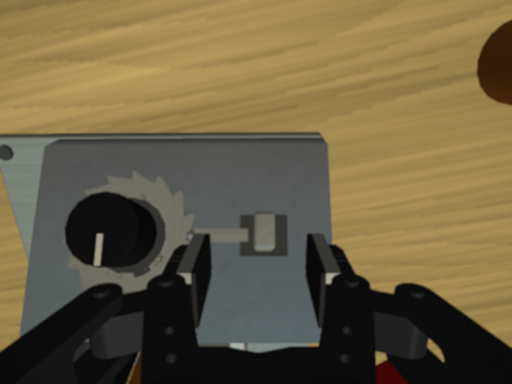

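The tab is home (85 mm from the axis, pawl on the wheel at (190,236)) and the knob line at (98,250) points straight up-slope, so the knob is at 0. Now the clicks.

Request:
play_rows(
  motion=[
    [0.5,-2,-0.8,0.062,0,-0.114,0.3],
    [1,-4,-0.5,0.124,0,-0.228,0.5],
    [1.3,-6,0,0.186,0,-0.342,0.7],
    [1.6,-7.6,0.7,0.248,0,-0.457,0.7],
    [1.8,-8.8,1.9,0.308,0,-0.572,0.7],
  ],
)

```text
clock: 20.65
position: [0.4406, -0.0693, 0.1112]
tool_rot: [-2.784, 0.005, -2.779]
force: [-0.8, -0.5, -1.1]
grip_width: 0.0725
finger_force: 0.0
```

```bash
python3 - <<'E'
from h import *
from workcell import observe
go(face(0,.038),pose(.5,-.65),True);print(np.round(observe()['qpos'],2),observe()['grip_width'])
E
```

```text
t 20.65 TCPgoal [ 0.466 -0.072  0.082] shift_cm [-2.25 -0.09  3.2 ] rot [-0.003 -0.003  0.003]
[ 0.63  0.7  -1.16  2.24  1.21  1.11  0.61] 0.07245872432126052
```

Request:
play_rows(
  motion=[
    [-0.6,0,0.8,0,0,0,0.7],
    [-1.2,0,1.6,0,0,0,0.7],
    [-1.8,0,2.4,0,0,0,0.7],
    [-2.25,0,3.1,0,0,0,0.7],
    [-2.25,0,3.1,0,0,0,0.7],
  ],
)

```text
clock: 21.15
position: [0.4659, -0.0698, 0.0809]
tool_rot: [-2.789, 0.005, -2.784]
force: [-0.4, -0.7, -0.2]
grip_width: 0.0728
finger_force: 0.0
```

```bash
python3 - <<'E'
from h import *
go(face(0,.039),pose(.5,-.65),True)
E
```

```text
t 21.15 TCPgoal [ 0.465 -0.072  0.082] shift_cm [ 0.13 -0.26 -0.06] rot [ 0.002 -0.004 -0.002]
```

Request:
play_rows(
  motion=[
    [0.1,-0.2,-0.06,0,0,0,0.7],
    [0.1,-0.2,-0.06,0,0,0,0],
    [0.1,-0.2,-0.06,0,0,0,-1],
    [0.1,-0.2,-0.06,0,0,0,-1],
    [0.1,-0.2,-0.06,0,0,0,-1],
  ],
  squeeze=50,
)

```text
clock: 21.65
position: [0.4653, -0.0724, 0.0838]
tool_rot: [-2.786, 0.006, -2.783]
force: [-3.6, -2.2, 16.4]
grip_width: 0.039
finger_force: 48.6
```

```bash
python3 arc.py .12 .24 .36 .46
```

```text
grasp off axis mm [ 0.6 -0.1  0.4] h 40.2 w 0.03902177782531507 f [-3.6 -2.2 16.4] [-1.2  0.4 -0.3] q [ 0.6   0.78 -1.11  2.2   1.28  1.11  0.59]
0.12 [-0.01  0.11 -0.  ] [-0.058  0.     0.105]
0.24 [-0.02  0.21 -0.01] [-0.116  0.     0.21 ]
0.36 [-0.05  0.32 -0.03] [-0.174  0.     0.315]
0.46 [-0.08  0.4  -0.05] [-0.222  0.001  0.403]
```

Request:
play_rows(
  motion=[
    [0,0.11,-0.1,-0.058,0,0.105,-1],
    [0,0.21,-0.15,-0.116,0,0.21,-1],
    [0,0.32,-0.15,-0.174,0,0.315,-1],
    [-0.1,0.4,-0.15,-0.222,0,0.403,-1],
    [-0.1,0.4,-0.15,-0.222,0,0.403,-1],
  ],
)

```text
clock: 22.15
position: [0.4647, -0.0686, 0.0832]
tool_rot: [-3.035, 0.099, 3.105]
force: [3.2, -3.9, -5.4]
grip_width: 0.0383
finger_force: 56.6
```

Request:
play_rows(
  motion=[
    [0,0,0,0,0,0,-1],
    [0,0,0,0,0,0,-1],
    [0,0,0,0,0,0,-1],
    [0,0,0,0,0,0,-1],
    [0,0,0,0,0,0,-1],
  ],
)

```text
clock: 22.65
position: [0.4647, -0.0685, 0.0832]
tool_rot: [-3.029, 0.099, 3.112]
force: [2.3, -9.8, -1.6]
grip_width: 0.0385
finger_force: 56.6
```

```bash
cat >> arc.py <<'E'
    R=Ro.from_euler('xyz',observe()['tool_rot']).as_matrix();n=RC@N/np.linalg.norm(N)
    v=Ro.from_matrix(R@pose(.5,0).T).as_rotvec();print('tool angle a',(-v@n).round(3),'resid',(v-n*(v@n)).round(3))
E
python3 arc.py .12 .24 .36 .42 .46; python3 bot.py scene
```

```text
scene cap 94 [0.0664 0.0083 0.1836] [0.0678 0.0076 0.1846] zmed 0.185
  neck 79 [0.0721 0.008  0.1576]  File "arc.py", line 13
    R=Ro.from_euler('xyz',observe()['tool_rot']).as_matrix();n=RC@N/np.linalg.norm(N)
IndentationError: unexpected indent
```

```bash
sed -i 's/^    R=Ro/R=Ro/; s/^    v=Ro/v=Ro/' arc.py; python3 arc.py .12 .24 .36 .42 .46; python3 look.py pics/w7.png
```

```text
grasp off axis mm [ 0.7 -0.2  0.5] h 40.5 w 0.03862726784266746 f [ 2.8 -9.9 -1.6] [-1.94 -0.55 -0.2 ] q [ 0.78  0.78 -1.16  2.17  1.16  0.94  0.43]
0.12 [-0.01  0.11 -0.  ] [-0.058  0.     0.105]
0.24 [-0.02  0.21 -0.01] [-0.116  0.     0.21 ]
0.36 [-0.05  0.32 -0.03] [-0.174  0.001  0.315]
0.42 [-0.07  0.37 -0.04] [-0.203  0.001  0.368]
0.46 [-0.08  0.4  -0.05] [-0.222  0.001  0.403]
tool angle a -0.194 resid [-0.001  0.003 -0.001]
knob n 10891 centre U,Y 0.0015 -0.0003 line n 353 mean U,Y 0.0098 -0.005 angle cw from +U 0.498
tab 1133 -0.004 0.0835 [0.0788 0.0899]
22.75 [ 0.46467178 -0.06852688  0.08315348] [-3.02923508  0.09864587  3.11206762] [ 0.78  0.78 -1.16  2.17  1.16  0.94  0.43]
```

First click made (line reads about 0.45). Second click:

Request:
play_rows(
  motion=[
    [0,0.1,0,-0.05,0,0.092,-1],
    [0,0.19,0,-0.1,0,0.184,-1],
    [0,0.28,0,-0.15,0,0.276,-1],
    [-0.1,0.37,0,-0.203,0,0.37,-1],
    [-0.1,0.37,0,-0.203,0,0.37,-1],
  ],
)

```text
clock: 23.25
position: [0.4655, -0.065, 0.083]
tool_rot: [3.009, 0.095, 2.736]
force: [-4.6, -9.5, 15.9]
grip_width: 0.0384
finger_force: 59.2
```

Request:
play_rows(
  motion=[
    [0,0,0,0,0,0,-1],
    [0,0,0,0,0,0,-1],
    [0,0,0,0,0,0,-1],
    [0,0,0,0,0,0,-1],
    [0,0,0,0,0,0,-1],
  ],
)

```text
clock: 23.75
position: [0.4655, -0.065, 0.083]
tool_rot: [3.013, 0.096, 2.741]
force: [-6.5, -13.3, 18.0]
grip_width: 0.0383
finger_force: 59.3
```

```bash
python3 arc.py .12 .24 .36 .42; python3 look.py pics/w8.png; python3 bot.py scene
```

```text
grasp off axis mm [ 0.6 -0.3  0.5] h 40.3 w 0.038252066471930316 f [ -6.5 -13.3  18. ] [-2.51  0.88 -0.38] q [ 0.94  0.8  -1.19  2.18  1.08  0.76  0.24]
0.12 [-0.01  0.11 -0.  ] [-0.058  0.     0.105]
0.24 [-0.02  0.21 -0.01] [-0.116  0.001  0.21 ]
0.36 [-0.05  0.32 -0.03] [-0.173  0.001  0.315]
0.42 [-0.07  0.37 -0.04] [-0.202  0.001  0.368]
tool angle a 0.228 resid [-0.001  0.003 -0.001]
knob n 10944 centre U,Y 0.0017 0.0004 line n 359 mean U,Y 0.0069 -0.0085 angle cw from +U 0.919
tab 1681 -0.0001 0.0824 [0.0786 0.0897]
23.8 [ 0.46550865 -0.06499959  0.08301094] [3.01316962 0.09552825 2.74108156] [ 0.94  0.8  -1.19  2.18  1.08  0.76  0.24]
scene cap 97 [0.0661 0.011  0.1833] [0.0678 0.0103 0.1842] zmed 0.1848
  neck 79 [0.0724 0.0107 0.1573]
```

Request:
play_rows(
  motion=[
    [0,0.1,-0.1,-0.05,0,0.09,-1],
    [0,0.19,-0.15,-0.1,0,0.18,-1],
    [0,0.28,-0.15,-0.15,0,0.27,-1],
    [-0.1,0.37,-0.15,-0.2,0,0.36,-1],
    [-0.1,0.37,-0.15,-0.2,0,0.36,-1],
  ],
)

```text
clock: 24.35
position: [0.4673, -0.0622, 0.0841]
tool_rot: [2.79, 0.006, 2.387]
force: [4.7, -8.5, -8.8]
grip_width: 0.0383
finger_force: 57.1
```

Request:
play_rows(
  motion=[
    [0,0,0,0,0,0,-1],
    [0,0,0,0,0,0,-1],
    [0,0,0,0,0,0,-1],
    [0,0,0,0,0,0,-1],
    [0,0,0,0,0,0,-1],
  ],
)

```text
clock: 24.85
position: [0.4673, -0.0622, 0.0841]
tool_rot: [2.793, 0.008, 2.391]
force: [1.9, -11.7, -5.0]
grip_width: 0.0386
finger_force: 57.3
```

```bash
python3 arc.py .02 .04; python3 look.py pics/w9.png; python3 bot.py scene
```

```text
grasp off axis mm [ 0.6 -0.6  0.5] h 40.5 w 0.03857135588608977 f [  1.9 -11.7  -5. ] [-2.87  0.35 -0.65] q [ 1.08  0.81 -1.19  2.22  1.06  0.54  0.01]
0.02 [-0.    0.02 -0.  ] [-0.01   0.     0.018]
0.04 [-0.    0.04 -0.  ] [-0.019  0.     0.035]
tool angle a 0.64 resid [ 0.     0.003 -0.   ]
knob n 10904 centre U,Y 0.0018 -0.0001 line n 372 mean U,Y 0.0029 -0.0106 angle cw from +U 1.334
tab 1444 0.0 0.0824 [0.0785 0.0897]
24.9 [ 0.46728374 -0.06216429  0.08410721] [2.79270883 0.00837583 2.39124389] [ 1.08  0.81 -1.19  2.22  1.06  0.54  0.01]
scene cap 95 [0.066  0.0136 0.1841] [0.0676 0.0133 0.1847] zmed 0.1851
  neck 79 [0.072  0.0129 0.1575]
```

Request:
play_rows(
  motion=[
    [0,0,0,0,0,0,-0.3],
    [0,0,0,0,0,0,0.7],
    [0,0,0,0,0,0,0.7],
    [0.8,0,-2.5,0,0,0,0.7],
    [2,0,-6.5,0,0,0,0.7],
  ],
)

```text
clock: 25.45
position: [0.4369, -0.0619, 0.1456]
tool_rot: [2.789, 0.005, 2.393]
force: [-0.1, -1.1, 1.6]
grip_width: 0.0728
finger_force: 0.0
```

Request:
play_rows(
  motion=[
    [0,0,-1,0,0,0,0.7],
    [0,0,-2,0,0,0,0.7],
    [0,0,-2,0,0,0,0.7],
    [0,0,-2,0,0,0,0.7],
    [0,0,-2,0,0,0,0.7],
  ],
)

```text
clock: 25.95
position: [0.4327, -0.0679, 0.164]
tool_rot: [2.788, 0.006, 2.39]
force: [0.6, -0.9, -0.2]
grip_width: 0.0725
finger_force: 0.0
```

```bash
python3 look.py pics/w10.png; python3 bot.py scene wrist
```

```text
knob n 3045 centre U,Y -0.0002 0.0004 line n 94 mean U,Y 0.0038 -0.0104 angle cw from +U 1.236
tab 544 -0.0001 0.0828 [0.0787 0.0895]
26.0 [ 0.43265233 -0.06788422  0.16398156] [2.78821909 0.00587262 2.39015587] [ 1.3   0.71 -1.43  2.24  0.79  0.65  0.22]
scene cap 90 [0.0663 0.0139 0.1833] [0.0674 0.0136 0.1849] zmed 0.1852
  neck 78 [0.0726 0.0132 0.1576]
  neck 2 [0.0587 0.0277 0.1536]
```

View pics/w10.png

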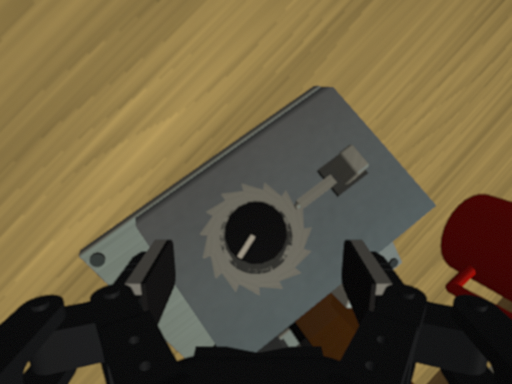

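The knob line settled at about 1.22 rad, the tab is home at (345,168), the bottle stands at y ≈ 14 mm, and the gripper is clear. Handing in.

```bash
python3 -c "
from workcell import bot
print(bot.job_done())"
```

```text
the job is handed in; nothing more can be done
None
```

I handed the job in at about 26 s, with no verdict returned: by my last measurements the stubby bottle stands upright in the clamp, the pawl is home, the knob is at the third click (about 1.22 rad) and the gripper is clear; the pad's force on the bottle was not measured.

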